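# Load the indexing table with cup blanks

## Robot

A 6-joint arm with a two-finger parallel gripper is mounted at the origin on the work surface. World frame = base frame: x ahead of the robot, y to its left, z up, the work surface at z = 0. Lengths are in m, angles in rad, forces in N, time in s.
With the tool pointing down it reaches from about 0.325 to 0.775 m from the base axis. Payload 5.5 kg.
Tool frame: the origin (TCP) lies at the very end of the fingers, on their centre line; the grasp point (between the pads) lies 19 mm behind it; z points along the fingers, y is the direction in which the jaws open and shut (so a half turn about z gives the same grasp; the last joint's range is limited). The gripper opens to 85 mm and grips with 20 to 120 N. Pads are 22 mm wide; open, the fingers measure 114 mm over their backs; the gripper's body (76 mm by 85 mm) begins 54 mm behind the grasp point. The pads swing forward as they close: fully open they stand 13 mm farther back than shut.
Start: joints at [-1.318, 0.091, 1.231, -0, 1.82, -0.057], TCP at [0.183, -0.571, 0.231] pointing down, gripper open.
Joint ranges: [-2.87, 2.87], [-0.86, 2.18], [0.17, 2.46], [-1.51, 4.65], [0.06, 2.69], [-2.65, 2.65]. Speed limits (rad/s): [2.57, 2.57, 3.01, 3.14, 3.14, 3.14].

## Interface

Orientations are given as a unit quaternion [x, y, z, w].
In Python, from bench import robot gives the robot as it stands. The module is installed in compiled form; this text tells all that it offers.
- The arm moves only by the shell command python3 -m creep 'ROWS' [FORCE]. ROWS is a JSON object of lists of equal length, an entry for each row: "claw": the gripper command: -1 is shut, 1 is fully open, values between are in proportion; "slide": the shift along the tool's x, y, z each as a share of 0.04 m, from -1 to 1, a list of three; "angular": the turn, a rotation vector about the tool's x, y, z each as a share of 5 degrees, from -1 to 1, a list of three. A call has 1 to 8 rows; each row shifts and turns the commanded pose from where the row before left it, along the tool's axes as they then stand; what a row does not reach is not made up. A row lasts 1/10 s, in which the tool goes at most 50 mm and 8.59 degrees, less where a joint would pass 70% of its speed; a pose out of reach is approached as far as the arm can. A call with a number of a shift or a turn outside -1 to 1 is refused whole. A call with a gripper value outside its range is refused whole. The fingers move at their own pace and stop on an object; FORCE is the grip in N (left out, the last holds). Time passes only in rows, so rows that do not move let the fingers close. It gives the time, the measured TCP pose, the force and the opening at its end, in the units of the state.
- robot.get_obs(): the state, without advancing time (a new reading comes with each control period).
- robot.capture(name): name is "side" or "top"; returns a dict with "img" (384x512x3 uint8, red, green, blue), "z_map" (384x512 float32, m along the optical axis (not along the pixel's ray), 0 where there is no reading), "fx", "fy", "cx", "cy" (pixels), "distortion" ([k1, k2, p1, p2, k3] as OpenCV has them; the pictures are not rectified), "rvec" (rotation vector, rad) and "tvec" (3), from world to camera coordinates, as OpenCV has them. Camera axes: x right, y down, z forward; pixel columns grow to the right and rows downward; lengths in m; the calibration is good to about 2 mm. A picture is of the moment at which its call begins.
- robot.hand_in(): hands the job in, once; it reports no verdict.
Trained networks look in a picture, given as the dict that the camera call returned (one of the last four; its "shot" number tells which), for a name from the list of things; names that differ only in an ending like _2 or _b are one class to them, and where a whole thing is asked for, a point or a joint stands for the part that bears it (a point fixed in the world has none). Each returns a list of dicts, best first, with "p" (0 to 1); they miss things now and then, are a little off and sometimes report something else, mostly with a low value. They report only what shows in the picture. A call takes as long as a camera call. They do not tell look-alikes from the thing itself.
- robot.recognise(thing, picture): "box" ([left, top, right, bottom] in pixels, round what is visible of it).
- robot.mark_of(thing, picture): "pixel" ([column, row] in pixels: a listed point, or the origin of a listed thing).
The state is a dict: "t": time; "joints": joint angles; "qvel": joint speeds; "effort": joint torques, N m; "position": TCP position; "tool_rot": TCP orientation; "ft_force": force on the tool from outside, world axes, zero at the start; "moment": the same for the moment, N m; "finger_gap": finger opening in m.
Only numpy, scipy, OpenCV 4.12 (cv2) and the standard library are available. Lean on these libraries where they do the work, as an engineer would, in place of code of your own. Each camera call takes 0.05 s, during which the arm holds its last target.

## Task

First make the indexing table safe: pull the yellow safety key up out of its socket and put it in the red tray, before handling the crank. Then load every wooden cup blank on the bench, upright and fully down, one to a pocket, into the dial through the opening in the yellow guard rail, turning the dial by its red crank from one detent to another as needed. Finish with the dial resting in a detent, an empty pocket at the opening and all the blanks under the rail, and leave the oil bottle, the jar and the mug as they stand.

Things in the scene. Friction and masses are not known exactly. Their poses are not given: they have to be found in the camera images.
- turret: fixed green round base (330 mm across) of a five-pocket indexing table, motor block at its rear (85 mm high), red mark at its front; origin on the dial's axis at bench height; its -x axis points to the red mark and the opening. Yellow guard rail: 12 mm bar, centre 138 mm up, 110 mm from the axis, over all but +-53 degrees about the opening; posts 176 mm out
- opening (a point): the place, fixed to the base, where the centre of a pocket's floor is when that pocket stands at the opening in the guard rail: 110 mm from the axis, 50 mm above the bench. Pockets elsewhere are barred from above by the rail
- dial (a joint): angle (rad) of the aluminium dial (304 mm across, top 50 mm up), anticlockwise from above, free to +-25 rad. Detents at every whole multiple of 1.2566 (72 degrees): there a sprung ball holds it and a pocket stands at the opening. The ball pulls in only from within about 0.07 rad, resists up to about 0.6 N m (13 N at the crank); elsewhere light friction holds the dial. May start between detents
- pocket0 (a point): centre of the floor of pocket 0 of the dial: a black upright round cup, 76 mm inside diameter, 85 mm outside, its wall standing 25 mm above its floor; the floor is 50 mm above the bench, 110 mm from the axis; pocket 0 stands at the opening when the dial reads 0 (plus any whole turn)
- pocket1 (a point): centre of the floor of pocket 1 of the dial: a black upright round cup, 76 mm inside diameter, 85 mm outside, its wall standing 25 mm above its floor; the floor is 50 mm above the bench, 110 mm from the axis; pocket 1 stands at the opening when the dial reads -1 x 1.2566 (plus any whole turn)
- pocket2 (a point): centre of the floor of pocket 2 of the dial: a black upright round cup, 76 mm inside diameter, 85 mm outside, its wall standing 25 mm above its floor; the floor is 50 mm above the bench, 110 mm from the axis; pocket 2 stands at the opening when the dial reads -2 x 1.2566 (plus any whole turn)
- pocket3 (a point): centre of the floor of pocket 3 of the dial: a black upright round cup, 76 mm inside diameter, 85 mm outside, its wall standing 25 mm above its floor; the floor is 50 mm above the bench, 110 mm from the axis; pocket 3 stands at the opening when the dial reads -3 x 1.2566 (plus any whole turn)
- pocket4 (a point): centre of the floor of pocket 4 of the dial: a black upright round cup, 76 mm inside diameter, 85 mm outside, its wall standing 25 mm above its floor; the floor is 50 mm above the bench, 110 mm from the axis; pocket 4 stands at the opening when the dial reads -4 x 1.2566 (plus any whole turn)
- handle: revolving red upright handle post of the dial's crank: 18 mm round bar, from 114 to 215 mm above the bench, spinning freely on its own axis, 45 mm from the dial's axis; origin on the post's axis at bench height. Carried by a steel arm on the dial's hub midway between pocket0 and pocket1; moving it round the dial's axis turns the dial
- crank_post (a point): point on the axis of the red handle post to grip, 195 mm above the bench, 20 mm below its top; all else there is lower than 146 mm
- socket: fixed grey key socket box, 80 x 80 mm, 55 mm high, with a square upright hole from the top; origin at the centre of its underside, z up
- key: yellow safety key, at first in the socket: square shank 22 x 22 mm, 40 mm long, below a flat grip 56 mm wide (its x), 20 mm thick (its y), 40 mm high; 0.06 kg; origin at the centre of the shank's lower end, z along the shank to the grip. Seated, the grip spans 55 to 95 mm above the bench. A sprung ball catch holds it: pull straight up with 10 to 20 N; free of the hole after 40 mm
- key_top (a point): middle of the top face of the key's grip, 80 mm from the key's origin
- tray: fixed red open tray, 170 mm (its x) by 180 mm (its y), 30 mm high, walls and floor 5 mm thick; origin at the centre of its underside
- blank1: turned wooden cup blank, mid-brown, upright on the bench, dark dot on top: foot 66 mm in diameter and 28 mm high, above it a spigot 42 mm in diameter and 42 mm high (70 mm in all), 0.08 to 0.17 kg; origin at the centre of its underside, z up along its axis; absent in some starts (2 or 3 of the four are there)
- blank2: turned wooden cup blank, mid-brown, upright on the bench, dark dot on top: foot 66 mm in diameter and 28 mm high, above it a spigot 42 mm in diameter and 42 mm high (70 mm in all), 0.08 to 0.17 kg; origin at the centre of its underside, z up along its axis; absent in some starts (2 or 3 of the four are there)
- blank3: turned wooden cup blank, mid-brown, upright on the bench, dark dot on top: foot 66 mm in diameter and 28 mm high, above it a spigot 42 mm in diameter and 42 mm high (70 mm in all), 0.08 to 0.17 kg; origin at the centre of its underside, z up along its axis; absent in some starts (2 or 3 of the four are there)
- blank4: turned wooden cup blank, mid-brown, upright on the bench, dark dot on top: foot 66 mm in diameter and 28 mm high, above it a spigot 42 mm in diameter and 42 mm high (70 mm in all), 0.08 to 0.17 kg; origin at the centre of its underside, z up along its axis; absent in some starts (2 or 3 of the four are there)
- oil: bystander: white oil bottle, 60 mm in diameter, 150 mm high, origin under its centre
- jar: bystander: amber jar, 70 mm in diameter, 80 mm high, origin under its centre
- mug: bystander: finished dark wooden mug, 84 mm across, 75 mm high, origin under its centre
Things that resemble listed ones, but are neither listed nor needed, are in the scene too. Leave any purple look-alike of the blank2 alone.

How it is judged:
By the outcome, as a careful person would: the job done as asked, in the order asked, and still so for the second after the job is handed in, with the robot touching nothing.
Of blank1, blank2, blank3, blank4 only 2 to 3 are there at a start; the rules pass over those that are not, and their reading is None.
At some moment in a run one of blank1, blank2, blank3, blank4 may be knocked a few centimetres aside while the robot is not near it.
It also fails if it takes over 210 s, if anything falls off the work surface, if the arm or the gripper's body presses on something with over 40 N, if the wrist force passes 120 N, or if a joint passes its speed limit or range.

## Working session

There is one attempt and no reset: what is moved stays moved. The work goes in short steps, Python scripts to look and compute and a shell command to move; the robot and the scene stay as the last step left them, time stands still between calls to the robot, and variables do not carry over. Pictures are saved under pics/ and viewed, and the job is handed in when it is done.

```bash
ls; mkdir -p pics; python3 - <<'E'
from bench import robot
import cv2
print(robot.get_obs())
for n in("side","top"):
    d=robot.capture(n); cv2.imwrite(f"pics/{n}0.png",d["img"][:,:,::-1])
    print({k:v for k,v in d.items() if k not in("img","z_map")})
E
```

```text
pics
{'t': 0.0, 'joints': array([-1.31768977e+00,  9.18523791e-02,  1.23188392e+00, -1.13138237e-05,
        1.81978334e+00, -5.66664373e-02]), 'qvel': array([-4.75652710e-05,  5.75745081e-04,  6.64139432e-04, -2.41646897e-03,
        3.45759099e-05,  1.09418176e-03]), 'effort': array([ 1.21928369e-03, -4.58734274e+01, -4.18022132e+01, -6.95546737e-05,
        1.15557353e-02,  1.37737501e-05]), 'position': array([ 0.18284984, -0.57116833,  0.23015585]), 'tool_rot': array([ 9.88028803e-01,  1.54266513e-01, -9.99391755e-05, -9.58306851e-04]), 'ft_force': array([-0.12557311, -0.50897718, -1.0193044 ]), 'moment': array([-0.04002074, -0.00113803, -0.01482491]), 'finger_gap': 0.08508246192565595}
{'fx': 416.80310826993616, 'fy': 416.80310826993616, 'cx': 253.24626647541314, 'cy': 194.7223797293736, 'distortion': array([-0.04456032,  0.        ,  0.        ,  0.        ,  0.        ]), 'rvec': array([ 2.15318744, -0.3002714 ,  0.13574808]), 'tvec': array([-0.50186893,  0.24624825,  1.39661606]), 'shot': 1}
{'fx': 366.24013046901206, 'fy': 366.24013046901206, 'cx': 256.9145921018749, 'cy': 193.89256175508092, 'distortion': array([0.03229869, 0.        , 0.        , 0.        , 0.        ]), 'rvec': array([ 2.18615267, -2.0266423 ,  0.20060527]), 'tvec': array([0.06173415, 0.55637454, 1.19370125]), 'shot': 2}
```

View pics/side0.png

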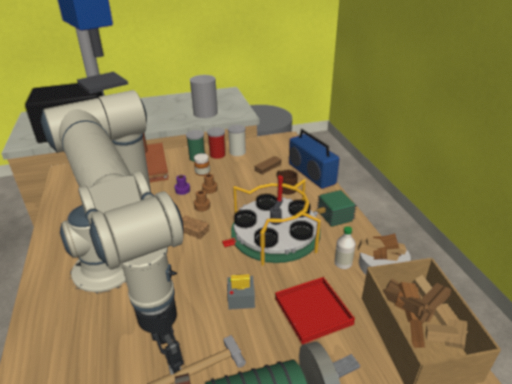

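View pics/top0.png

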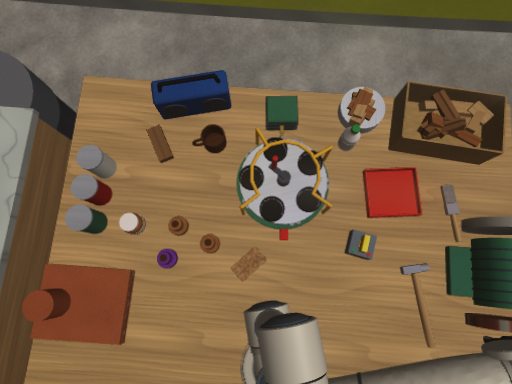

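```bash
cat > h.py <<'E'
import numpy as np, cv2
from bench import robot
np.set_printoptions(precision=4,suppress=True)
def cam(d):
    K=np.array([[d["fx"],0,d["cx"]],[0,d["fy"],d["cy"]],[0,0,1]])
    R=cv2.Rodrigues(np.array(d["rvec"]))[0]; return K,np.array(d["distortion"]),R,np.array(d["tvec"])
def ray(d,px):
    K,D,R,t=cam(d); u=cv2.undistortPoints(np.array([[px]],float),K,D)[0,0]
    return -R.T@t, R.T@np.array([u[0],u[1],1.])
def onz(d,px,z):
    c,r=ray(d,px); return c+r*(z-c[2])/r[2]
def cloud(d):
    K,D,R,t=cam(d); h,w=d["z_map"].shape
    g=np.stack(np.meshgrid(np.arange(w),np.arange(h)),-1).reshape(-1,1,2).astype(float)
    u=cv2.undistortPoints(g,K,D)[:,0]; z=d["z_map"].reshape(-1,1)
    P=(np.hstack([u*z,z])-t)@R; P[z[:,0]==0]=np.nan
    return P.reshape(h,w,3)
def proj(d,P):
    K,D,R,t=cam(d); return cv2.projectPoints(np.array(P,float).reshape(-1,3),d["rvec"],d["tvec"],K,D)[0][:,0]
def tri(a,pa,b,pb):
    c1,r1=ray(a,pa);c2,r2=ray(b,pb)
    A=np.stack([r1,-r2],1);s=np.linalg.lstsq(A,c2-c1,rcond=None)[0]
    p,q=c1+r1*s[0],c2+r2*s[1];return (p+q)/2,np.linalg.norm(p-q)
E
python3 - <<'E'
from h import *
T=robot.capture("top");S=robot.capture("side")
Z={"turret":0,"pocket0":.05,"pocket1":.05,"pocket2":.05,"pocket3":.05,"pocket4":.05,"crank_post":.195,"handle":0,"opening":.05,"socket":0,"key":.015,"key_top":.095,"tray":0,"blank1":0,"oil":0,"jar":0,"mug":0}
for n,z in Z.items():
    for nm,d in(("T",T),("S",S)):
        for m in robot.mark_of(n,d)[:5 if n=="blank1" else 2]:
            print(n,nm,round(m["p"],2),np.round(m["pixel"],1),onz(d,m["pixel"],z)[:2])
for n in ("blank1","turret"):
  for nm,d in(("T",T),("S",S)): print(n,nm,[(round(m["p"],2),np.round(m["box"])) for m in robot.recognise(n,d)])
for nm,d in(("T",T),("S",S)):
    C=cloud(d); hsv=cv2.cvtColor(d["img"],cv2.COLOR_RGB2HSV)
    np.save(f"C{nm}.npy",C);np.save(f"I{nm}.npy",d["img"])
E
```

```text
turret T 0.68 [282.6 182.3] [0.6113 0.016 ]
turret S 0.87 [276.7 232.6] [0.6137 0.0124]
turret S 0.34 [203.8 171.4] [0.4299 0.5229]
pocket0 T 0.94 [250.9 175.3] [0.6158 0.1296]
pocket0 T 0.87 [275.5 151.3] [0.709  0.0503]
pocket0 S 0.95 [267.2 241.6] [ 0.5484 -0.0813]
pocket0 S 0.91 [266.  201.5] [0.6128 0.1459]
pocket1 T 0.94 [250.9 175.3] [0.6158 0.1296]
pocket1 T 0.87 [275.5 151.3] [0.709  0.0503]
pocket1 S 0.95 [267.2 241.6] [ 0.5484 -0.0813]
pocket1 S 0.91 [266.  201.5] [0.6128 0.1459]
pocket2 T 0.94 [250.9 175.3] [0.6158 0.1296]
pocket2 T 0.87 [275.5 151.3] [0.709  0.0503]
pocket2 S 0.95 [267.2 241.6] [ 0.5484 -0.0813]
pocket2 S 0.91 [266.  201.5] [0.6128 0.1459]
pocket3 T 0.94 [250.9 175.3] [0.6158 0.1296]
pocket3 T 0.87 [275.5 151.3] [0.709  0.0503]
pocket3 S 0.95 [267.2 241.6] [ 0.5484 -0.0813]
pocket3 S 0.91 [266.  201.5] [0.6128 0.1459]
pocket4 T 0.94 [250.9 175.3] [0.6158 0.1296]
pocket4 T 0.87 [275.5 151.3] [0.709  0.0503]
pocket4 S 0.95 [267.2 241.6] [ 0.5484 -0.0813]
pocket4 S 0.91 [266.  201.5] [0.6128 0.1459]
crank_post T 0.6 [274.2 163.1] [0.6224 0.0548]
crank_post 
[... 1319 characters left out ...]
5282]
jar S 0.53 [342.3 263.9] [ 0.7736 -0.2068]
jar S 0.52 [205.6 170.8] [0.4388 0.5258]
mug T 0.97 [214.  139.6] [0.7538 0.2782]
mug S 0.54 [288.4 190.4] [0.7476 0.264 ]
blank1 T [(0.7, array([153., 248., 177., 269.])), (0.54, array([168., 216., 186., 235.])), (0.5, array([198., 231., 219., 254.])), (0.24, array([271., 155., 280., 170.]))]
blank1 S [(0.73, array([202., 172., 221., 195.])), (0.7, array([196., 186., 208., 215.])), (0.59, array([174., 175., 192., 196.])), (0.48, array([224., 178., 356., 263.])), (0.23, array([334., 225., 354., 269.]))]
turret T [(0.69, array([235.,  96., 330., 237.]))]
turret S [(0.93, array([224., 174., 356., 263.])), (0.39, array([234., 178., 318., 252.]))]
```

```bash
python3 - <<'E'
import cv2
t=cv2.imread("pics/top0.png");s=cv2.imread("pics/side0.png")
cv2.imwrite("pics/topc.png",cv2.resize(t[100:260,110:430],None,fx=2.5,fy=2.5,interpolation=2))
cv2.imwrite("pics/sidec.png",cv2.resize(s[140:340,160:360],None,fx=3,fy=3,interpolation=2))
E
```

```text
(no output)
```

View pics/topc.png

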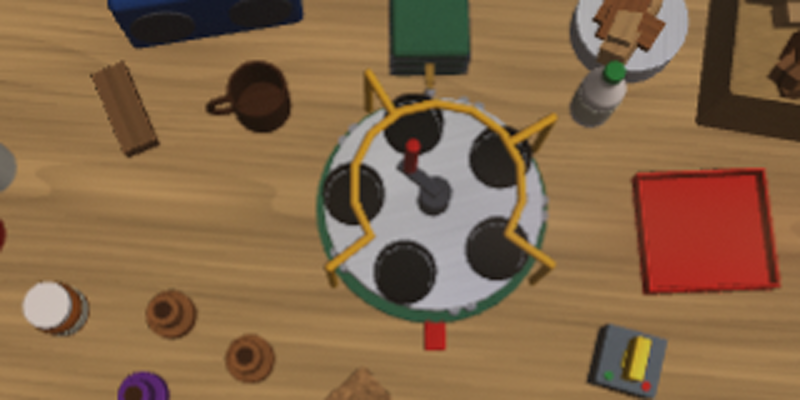

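View pics/sidec.png

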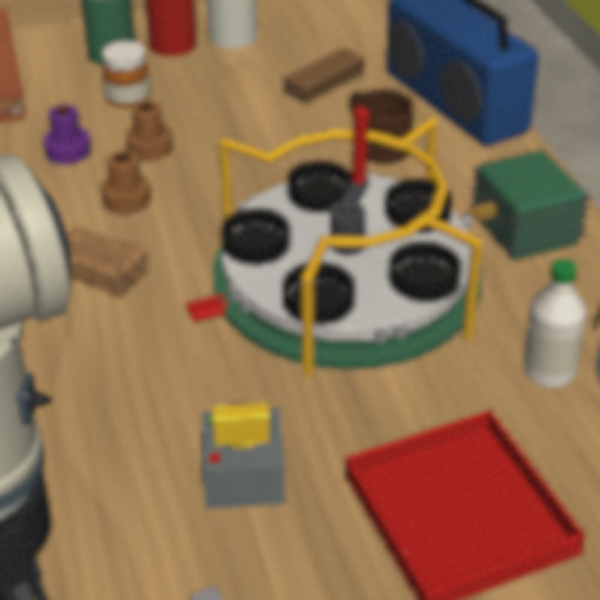

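```bash
python3 - <<'E'
import numpy as np,cv2
np.set_printoptions(precision=4,suppress=True)
for nm in "TS":
    C=np.load(f"C{nm}.npy");I=np.load(f"I{nm}.npy");H=cv2.cvtColor(I,cv2.COLOR_RGB2HSV)
    def box(x0,x1,y0,y1,z0,z1): return (C[...,0]>x0)&(C[...,0]<x1)&(C[...,1]>y0)&(C[...,1]<y1)&(C[...,2]>z0)&(C[...,2]<z1)
    m=box(.3,.5,-.35,-.18,.08,.11)
    if m.sum()>3:
        P=C[m]; r=cv2.minAreaRect((P[:,:2]*1000).astype(np.float32)); print(nm,"keytop",m.sum(),np.median(P,0),r)
    m=box(.3,.5,-.35,-.18,.045,.065);P=C[m];print(nm,"socket top",m.sum(),P.mean(0),cv2.minAreaRect((P[:,:2]*1000).astype(np.float32)))
    for b in((.38,.258),(.428,.369)):
        m=box(b[0]-.04,b[0]+.04,b[1]-.04,b[1]+.04,.063,.08);P=C[m]
        if len(P): print(nm,"blank",m.sum(),P.mean(0),(P.min(0)+P.max(0))/2,P.max(0)-P.min(0))
    # dial surface
    m=box(.4,.85,-.2,.25,.04,.06)&(H[...,1]<60)&(H[...,2]>120);P=C[m];h=cv2.minEnclosingCircle((P[:,:2]*1000).astype(np.float32));print(nm,"dial",m.sum(),h)
    m=(H[...,0]>170)|(H[...,0]<8); m&=(H[...,1]>150)&(H[...,2]>80)
    q=m&box(.42,.5,-.05,.06,-.02,.06);print(nm,"mark",q.sum(),C[q].mean(0))
    q=m&box(.55,.72,-.05,.12,.15,.24);print(nm,"post",q.sum(),C[q].mean(0),C[q].max(0))
    q=m&box(.45,.75,-.55,-.2,.02,.04);print(nm,"tray rim",q.sum(),cv2.minAreaRect((C[q][:,:2]*1000).astype(np.float32)) if q.sum() else"")
    # pockets: black
    bl=((I.max(-1)<60)&box(.45,.8,-.15,.2,.03,.09)).astype(np.uint8)
    n,l,st,ce=cv2.connectedComponentsWithStats(bl)
    for i in range(1,n):
        if st[i,4]>80: print(nm,"pocket",st[i,4],ce[i],np.nanmean(C[l==i],0))
E
```

```text
T keytop 126 [ 0.4079 -0.2555  0.094 ] ((407.1645812988281, -256.6988830566406), (21.250703811645508, 54.614479064941406), 78.28456115722656)
T socket top 473 [ 0.4066 -0.2538  0.0546] ((408.6186828613281, -257.34710693359375), (82.01961517333984, 83.13993835449219), 78.70703125)
T blank 124 [0.3754 0.2537 0.0707] [0.3757 0.2545 0.0704] [0.037  0.0403 0.0123]
T blank 125 [0.4273 0.3681 0.0708] [0.4288 0.368  0.0706] [0.0409 0.0397 0.0124]
T dial 2725 ((677.3697509765625, -30.819747924804688), 239.73240661621094)
T mark 55 [0.432  0.0023 0.0123]
T post 29 [0.6335 0.0548 0.2116] [0.6423 0.0632 0.2183]
T tray rim 361 ((601.156005859375, -364.3523864746094), (174.3957977294922, 180.51853942871094), 6.828786849975586)
T pocket 258 [276.0543 151.8411] [0.7053 0.0483 0.0558]
T pocket 289 [306.4498 164.2491] [ 0.6684 -0.0599  0.0549]
T pocket 199 [245.206  177.8492] [0.6036 0.1482 0.0568]
T pocket 139 [257.705  176.2518] [0.6123 0.1057 0.0573]
T pocket 367 [307.0763 200.5422] [ 0.5404 -0.0683  0.0549]
T pocket 450 [271.2889 208.9844] [0.5023 0.0511 0.0547]
S keytop 153 [ 0.4094 -0.2624  0.09
[... 270 characters left out ...]
0.0705] [0.3765 0.2512 0.0706] [0.0405 0.0442 0.0125]
S blank 53 [0.4276 0.3631 0.0702] [0.428  0.3653 0.0699] [0.0374 0.0454 0.0134]
S dial 1450 ((611.6153564453125, 15.825517654418945), 161.3707733154297)
S mark 56 [ 0.4346 -0.0033  0.0114]
S post 76 [0.6342 0.0486 0.1882] [0.6438 0.0629 0.2178]
S tray rim 626 ((601.5548095703125, -365.9295654296875), (170.71751403808594, 182.11387634277344), 6.945312976837158)
S pocket 243 [265.963  201.5679] [0.6083 0.1315 0.0607]
S pocket 148 [295.527 206.5  ] [0.7059 0.0699 0.0597]
S pocket 285 [244.9123 218.4667] [0.5046 0.0521 0.0607]
S pocket 316 [301.2595 230.2532] [ 0.6763 -0.0682  0.06  ]
S pocket 170 [270.6059 237.4941] [ 0.5626 -0.0744  0.0596]
```

```bash
cat >> h.py <<'E'
from scipy.optimize import minimize,differential_evolution
def black(d):
    C=cloud(d);m=(d["img"].max(-1)<70)&(C[...,2]>.03)&(C[...,2]<.09)&(np.hypot(C[...,0]-.611,C[...,1]-.015)<.165)
    return m
def fit_turret(pics,c0=(.611,.015),free=True):
    ms=[black(d).astype(np.uint8) for d in pics]
    a=np.linspace(0,2*np.pi,40)
    def cost(p):
        tot=0
        for d,m in zip(pics,ms):
            im=np.zeros(m.shape,np.uint8)
            for k in range(5):
                w=p[2]+k*2*np.pi/5; x,y=p[0]+.11*np.cos(w),p[1]+.11*np.sin(w)
                P=np.vstack([np.c_[x+.0425*np.cos(a),y+.0425*np.sin(a),np.full(40,z)] for z in(.05,.075)])
                h=cv2.convexHull(proj(d,P).astype(np.float32))
                cv2.fillConvexPoly(im,np.round(h*16).astype(np.int32),1,shift=4)
            tot+=1-(im&m).sum()/max(1,(im|m).sum())
        return tot
    if free: b=[(c0[0]-.02,c0[0]+.02),(c0[1]-.02,c0[1]+.02),(0,2*np.pi/5)]
    else: b=[(c0[0]-1e-6,c0[0]+1e-6),(c0[1]-1e-6,c0[1]+1e-6),(0,2*np.pi/5)]
    r=differential_evolution(cost,b,maxiter=25,popsize=8,seed=1); return r.x,r.fun
E
python3 - <<'E'
from h import *
T=robot.capture("top");S=robot.capture("side")
for p in([T],[S],[T,S]):
    x,f=fit_turret(p);print(x,np.degrees(x[2]),f)
# mark corners
for d in(T,S):
    C=cloud(d);H=cv2.cvtColor(d["img"],cv2.COLOR_RGB2HSV)
    m=((H[...,0]>170)|(H[...,0]<8))&(H[...,1]>150)&(H[...,2]>80)&(np.hypot(C[...,0]-.43,C[...,1])<.06)
    r,c=np.nonzero(m); print("mark px",c.mean(),r.mean(),np.nanmean(C[m],0), cv2.minAreaRect((C[m][:,:2]*1000).astype(np.float32)))
    # green base & motor
    g=(H[...,0]>55)&(H[...,0]<95)&(H[...,1]>60)&(C[...,2]<.1)&(np.hypot(C[...,0]-.82,C[...,1]-.0)<.1)
    q=g&(C[...,2]>.07); print("motor top",q.sum(),cv2.minAreaRect((C[q][:,:2]*1000).astype(np.float32)), C[q].mean(0))
    y=(H[...,0]>15)&(H[...,0]<30)&(H[...,1]>150)&(C[...,2]>.13)&(C[...,2]<.16)&(np.hypot(C[...,0]-.611,C[...,1]-.015)<.14)
    P=C[y][:,:2]; A=np.c_[2*P,np.ones(len(P))];s=np.linalg.lstsq(A,(P**2).sum(1),rcond=None)[0]; print("rail",y.sum(),s[:2],np.sqrt(s[2]+s[:2]@s[:2]))
    w=np.degrees(np.arctan2(P[:,1]-.015,P[:,0]-.611)); print("ends",w.min(),w.max(), sorted(w[w>0])[-5:], sorted(w[w<0])[:5])
E
```

```text
[0.6066 0.0195 0.3348] 19.185263983618196 0.3218637992831541
[0.6124 0.0268 0.3068] 17.580206382264045 0.3813757604117922
[0.6076 0.0196 0.3395] 19.451227530665342 0.7075682646034405
mark px 283.5 234.0 [0.425  0.0021 0.0123] ((425.1391296386719, 2.1236801147460938), (34.94422149658203, 24.64548110961914), 3.9537558555603027)
motor top 729 ((853.8086547851562, 39.337337493896484), (94.10871887207031, 105.61447143554688), 5.507842540740967) [0.8499 0.0377 0.0846]
rail 558 [0.606  0.0166] 0.11255616495829919
ends -127.47495729601916 134.54623207802098 [np.float64(133.94680297193642), np.float64(134.08613660962584), np.float64(134.383063092135), np.float64(134.45134405847685), np.float64(134.54623207802098)] [np.float64(-127.47495729601916), np.float64(-127.05871753307144), np.float64(-126.83358433702725), np.float64(-126.74020354942695), np.float64(-126.41696643876102)]
mark px 228.52631578947367 242.43421052631578 [ 0.4287 -0.0041  0.0115] ((429.1692199707031, -2.3179569244384766), (33.87919616699219, 39.31261444091797), 78.11550903320312)
motor top 460 ((852.8411865234375, 32.91246795654297), (93.5641098022461, 106.79740142822266), 7.294564247131348) [0.8502 0.0242 0.0839]
rail 410 [0.6082 0.0143] 0.11142720051301383
ends -123.85263792066635 136.03636782249563 [np.float64(134.45939394910346), np.float64(134.95127327260332), np.float64(135.177724807979), np.float64(135.5093821789972), np.float64(136.03636782249563)] [np.float64(-123.85263792066635), np.float64(-123.6991265088692), np.float64(-123.51811544507176), np.float64(-122.84099359577444), np.float64(-122.80535760564291)]
```

```bash
cat >> h.py <<'E'
from scipy.spatial.transform import Rotation as Ro
def go(target,jaw=None):
    """remaining: turn about tool z (units 5deg) then shift in tool axes AFTER that turn, and also before (units .04)"""
    o=robot.get_obs(); R=Ro.from_quat(o["tool_rot"]); M=R.as_matrix()
    y=np.degrees(np.arctan2(M[1,1],M[0,1])); 
    tilt=(R.inv()*Ro.from_matrix(np.array([[M[0,0],M[1,0],0],[M[1,0],-M[0,0],0],[0,0,-1]])/1.0)).as_rotvec(degrees=True) if 0 else M[:,2]
    dw=0 if jaw is None else (jaw-y+90)%180-90
    turn=-dw; d=np.array(target)-o["position"]
    R2=R*Ro.from_euler("z",turn,degrees=True)
    print("t",round(o["t"],1),"pos",o["position"],"jaw",round(y,2),"z",tilt,"gap",round(o["finger_gap"],4),"F",o["ft_force"],"q",o["joints"])
    print("turn units",np.round(turn/5,2),"shift before",np.round(M.T@d/.04,2),"shift after turn",np.round(R2.inv().apply(d)/.04,2),"dist",np.linalg.norm(d))
E
python3 -c "
from h import *
go([.409,-.257,.15],78.3)"
```

```text
t 2.2 pos [ 0.1829 -0.5715  0.2313] jaw -72.25 z [-0. -0. -1.] gap 0.0853 F [-0.0429 -0.5813 -0.7279] q [-1.3177  0.0911  1.2307 -0.      1.8198 -0.0567]
turn units 5.89 shift before [ 7.78 -5.76  2.03] shift after turn [ 3.94 -8.84  2.03] dist 0.39574533785092236
```

```bash
python3 -m creep '{"claw":[0.3,0.3,0.3,0.3,0.3,0.3],"slide":[[0,0,0.3],[0,0,0.3],[0,0,0.3],[0,0,0.3],[0,0,0.3],[0,0,0.3]],"angular":[[0,0,1],[0,0,1],[0,0,1],[0,0,1],[0,0,1],[0,0,0.9]]}' 60
python3 -m creep '{"claw":[0.3,0.3,0.3,0.3,0.3,0.3,0.3,0.3],"slide":[[0.45,-1,0],[0.45,-1,0],[0.45,-1,0],[0.45,-1,0],[0.45,-1,0],[0.45,-1,0],[0.45,-1,0],[0.45,-1,0]],"angular":[[0,0,0],[0,0,0],[0,0,0],[0,0,0],[0,0,0],[0,0,0],[0,0,0],[0,0,0]]}'
python3 -c "
from h import *
go([.409,-.257,.15],78.3)"
```

```text
t: 2.8
position: [0.1829, -0.5714, 0.1588]
tool_rot: [0.995, -0.104, -0.0, -0.0]
ft_force: [0.9, 0.3, -0.5]
finger_gap: 0.0553
t: 3.6
position: [0.3898, -0.286, 0.1596]
tool_rot: [0.995, -0.102, 0.0, 0.0]
ft_force: [0.9, -0.8, -0.5]
finger_gap: 0.0556
t 3.6 pos [ 0.3898 -0.286   0.1596] jaw -101.76 z [ 0.0007 -0.0005 -1.    ] gap 0.0556 F [ 0.898  -0.7687 -0.5358] q [-0.7033 -0.2288  1.6628  0.      1.7068  1.0728]
turn units -0.01 shift before [ 0.32 -0.81  0.24] shift after turn [ 0.32 -0.81  0.24] dist 0.03602243584322572
```

```bash
python3 -m creep '{"claw":[0.3,0.3],"slide":[[0.32,-0.81,0.24],[0,0,0.7]],"angular":[[0,0,0],[0,0,0]]}'
python3 - <<'E'
from h import *
go([.409,-.257,.066],78.3)
for n in("side","top"):
    d=robot.capture(n); cv2.imwrite(f"pics/{n}1.png",cv2.resize(d["img"][180:340,150:400,::-1],None,fx=3,fy=3,interpolation=2))
E
```

```text
t: 3.8
position: [0.4117, -0.256, 0.1247]
tool_rot: [0.995, -0.1, 0.003, 0.001]
ft_force: [0.5, -0.8, -0.4]
finger_gap: 0.0555
t 3.8 pos [ 0.4117 -0.256   0.1247] jaw -101.46 z [ 0.0065 -0.0026 -1.    ] gap 0.0555 F [ 0.5178 -0.824  -0.4221] q [-0.6278 -0.2244  1.7207  0.0017  1.6385  1.1432]
turn units 0.05 shift before [-0.07  0.04  1.47] shift after turn [-0.07  0.04  1.47] dist 0.05877425805199806
```

View pics/side1.png

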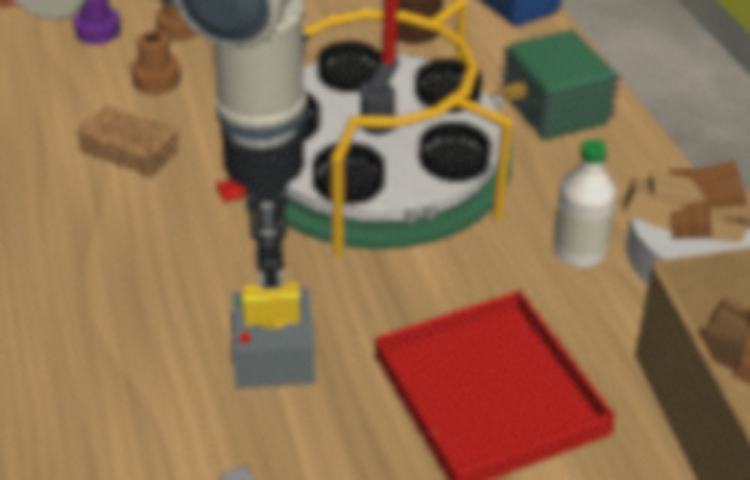

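The fingers (image 270,270) stand over the yellow grip (270,305), aligned. Descend and grip.

```bash
python3 -m creep '{"claw":[0.3,0.3,0.3,0.3],"slide":[[0,0,0.5],[0,0,0.5],[0,0,0.45],[0,0,0]],"angular":[[0,0,0],[0,0,0],[0,0,0],[0,0,0]]}'
python3 -m creep '{"claw":[-1,-1,-1,-1,-1],"slide":[[0,0,0],[0,0,0],[0,0,0],[0,0,0],[0,0,0]],"angular":[[0,0,0],[0,0,0],[0,0,0],[0,0,0],[0,0,0]]}' 70
python3 -c "
from h import *
go([.409,-.257,.066],78.3)"
```

```text
t: 4.3
position: [0.4066, -0.2582, 0.0618]
tool_rot: [0.995, -0.103, -0.002, -0.001]
ft_force: [0.3, -0.4, -0.8]
finger_gap: 0.0557
t: 4.8
position: [0.409, -0.2582, 0.0657]
tool_rot: [0.995, -0.102, 0.001, 0.0]
ft_force: [-1.7, 3.5, 6.5]
finger_gap: 0.0188
t 4.8 pos [ 0.409  -0.2582  0.0657] jaw -101.73 z [ 0.0024 -0.0003 -1.    ] gap 0.0188 F [-1.7     3.5405  6.5412] q [-0.6343 -0.1973  1.8027  0.0012  1.5341  1.1412]
turn units -0.01 shift before [-0.01 -0.03 -0.01] shift after turn [-0.01 -0.03 -0.01] dist 0.0012773435389958963
```

Gripped (gap 18.8 mm). Pull up.

```bash
python3 -m creep '{"claw":[-1,-1,-1,-1,-1,-1,-1,-1],"slide":[[0,0,-0.15],[0,0,-0.15],[0,0,-0.2],[0,0,-0.4],[0,0,-0.4],[0,0,-0.5],[0,0,-0.7],[0,0,-0.5]],"angular":[[0,0,0],[0,0,0],[0,0,0],[0,0,0],[0,0,0],[0,0,0],[0,0,0],[0,0,0]]}'
python3 - <<'E'
from h import *
go([.601,-.365,.185],78.3)
for n in("side","top"):
    d=robot.capture(n); cv2.imwrite(f"pics/{n}2.png",cv2.resize(d["img"][180:340,150:400,::-1],None,fx=3,fy=3,interpolation=2))
E
```

```text
t: 5.6
position: [0.4083, -0.2589, 0.1881]
tool_rot: [0.995, -0.103, 0.001, 0.001]
ft_force: [1.3, 0.1, -1.0]
finger_gap: 0.0189
t 5.6 pos [ 0.4083 -0.2589  0.1881] jaw -101.78 z [ 0.0025 -0.0028 -1.    ] gap 0.0189 F [ 1.2581  0.0636 -1.0072] q [-0.635  -0.2323  1.6155 -0.0008  1.7547  1.1412]
turn units -0.02 shift before [5.26 1.61 0.1 ] shift after turn [5.26 1.62 0.1 ] dist 0.22003188758405326
```

View pics/side2.png

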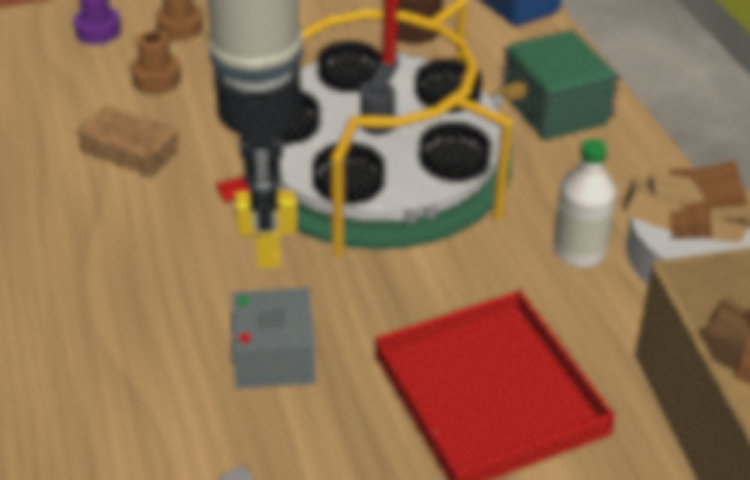

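The key is out (yellow, in the fingers at 265,225), the socket empty. To the tray.

```bash
python3 -m creep '{"claw":[-1,-1,-1,-1,-1,-1,-1],"slide":[[0.9,0.27,0],[0.9,0.27,0],[0.9,0.27,0],[0.9,0.27,0],[0.9,0.27,0],[0.76,0.27,0.1],[0,0,0.5]],"angular":[[0,0,0],[0,0,0],[0,0,0],[0,0,0],[0,0,0],[0,0,0],[0,0,0]]}'
python3 -m creep '{"claw":[-1,-1,-1,-1,-1,-1],"slide":[[0,0,0.5],[0,0,0.7],[0,0,0.7],[0,0,0.4],[0,0,0.2],[0,0,0]],"angular":[[0,0,0],[0,0,0],[0,0,0],[0,0,0],[0,0,0],[0,0,0]]}'
python3 -c "
from h import *
go([.601,-.365,.059],78.3)"
```

```text
t: 6.4
position: [0.6037, -0.3667, 0.1586]
tool_rot: [0.995, -0.102, 0.0, 0.0]
ft_force: [-1.0, 0.8, -1.2]
finger_gap: 0.019
t: 7.0
position: [0.6005, -0.3644, 0.0586]
tool_rot: [0.995, -0.102, -0.001, -0.0]
ft_force: [-0.4, 0.9, -0.7]
finger_gap: 0.0189
t 7.0 pos [ 0.6005 -0.3644  0.0586] jaw -101.75 z [-0.0018  0.0011 -1.    ] gap 0.0189 F [-0.3692  0.8993 -0.6706] q [-0.5938  0.3984  1.1803 -0.0001  1.5649  1.1821]
turn units -0.01 shift before [ 0.02  0.01 -0.01] shift after turn [ 0.02  0.01 -0.01] dist 0.000900321759970929
```

```bash
python3 -m creep '{"claw":[0.1,0.1,0.1,0.1,0.1,0.1,0.1,0.1],"slide":[[0,0,0.05],[0,0,0],[0,0,0],[0,0,-0.5],[0,0,-1],[0,0,-1],[0,0,-1],[0,0,-1]],"angular":[[0,0,0],[0,0,0],[0,0,0],[0,0,0],[0,0,0],[0,0,0],[0,0,0],[0,0,0]]}'
python3 - <<'E'
from h import *
go([.633,.052,.25],78.3)
for n in("side","top"):
    d=robot.capture(n); cv2.imwrite(f"pics/{n}3.png",cv2.resize(d["img"][100:340,150:440,::-1],None,fx=2.5,fy=2.5,interpolation=2))
E
```

```text
t: 7.8
position: [0.6009, -0.3646, 0.2406]
tool_rot: [0.995, -0.102, 0.001, 0.0]
ft_force: [0.7, 0.6, 0.4]
finger_gap: 0.0467
t 7.8 pos [ 0.6009 -0.3646  0.2406] jaw -101.75 z [ 0.0015 -0.001  -1.    ] gap 0.0467 F [0.7176 0.6357 0.3993] q [-0.5938  0.3854  0.8742  0.      1.8802  1.1822]
turn units -0.01 shift before [ -1.33 -10.36  -0.25] shift after turn [ -1.33 -10.36  -0.25] dist 0.41792777837031464
```

View pics/side3.png

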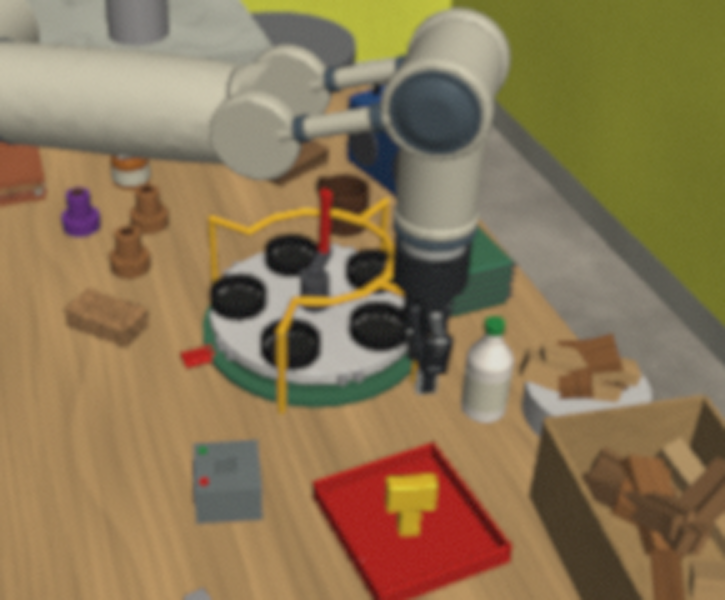

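Key stands upright in the tray (410,505). Now over the crank post.

```bash
python3 -m creep '{"claw":[0.5,0.5,0.5,0.5,0.5,0.5,0.5,0.5],"slide":[[-0.14,-1,-0.05],[-0.14,-1,-0.05],[-0.14,-1,-0.05],[-0.14,-1,-0.05],[-0.14,-1,-0.05],[-0.14,-1,-0.05],[-0.14,-1,0],[-0.14,-1,0]],"angular":[[0,0,0],[0,0,0],[0,0,0],[0,0,0],[0,0,0],[0,0,0],[0,0,0],[0,0,0]]}'
python3 -m creep '{"claw":[0.5,0.5,0.5,0.5],"slide":[[-0.2,-0.9,0],[-0.1,-0.9,0],[0,-0.6,0],[0,0,0]],"angular":[[0,0,0],[0,0,0],[0,0,0],[0,0,0]]}'
python3 - <<'E'
from h import *
go([.635,.054,.25],78.3)
for n in("side","top"):
    d=robot.capture(n); cv2.imwrite(f"pics/{n}4.png",cv2.resize(d["img"][80:280,180:400,::-1],None,fx=3,fy=3,interpolation=2))
E
```

```text
t: 8.7
position: [0.6222, -0.0406, 0.2504]
tool_rot: [0.995, -0.102, 0.001, 0.0]
ft_force: [-0.3, -0.4, 0.4]
finger_gap: 0.064
t: 9.1
position: [0.6302, 0.0575, 0.2499]
tool_rot: [0.995, -0.1, 0.0, -0.001]
ft_force: [-0.2, -0.8, -0.0]
finger_gap: 0.0641
t 9.1 pos [0.6302 0.0575 0.2499] jaw -101.5 z [ 0.0007  0.0011 -1.    ] gap 0.0641 F [-0.2046 -0.7597 -0.0146] q [0.0368 0.1856 1.0946 0.0011 1.8607 1.8086]
turn units 0.04 shift before [ 0.14  0.06 -0.  ] shift after turn [ 0.14  0.06 -0.  ] dist 0.005998152745409129
```

View pics/side4.png

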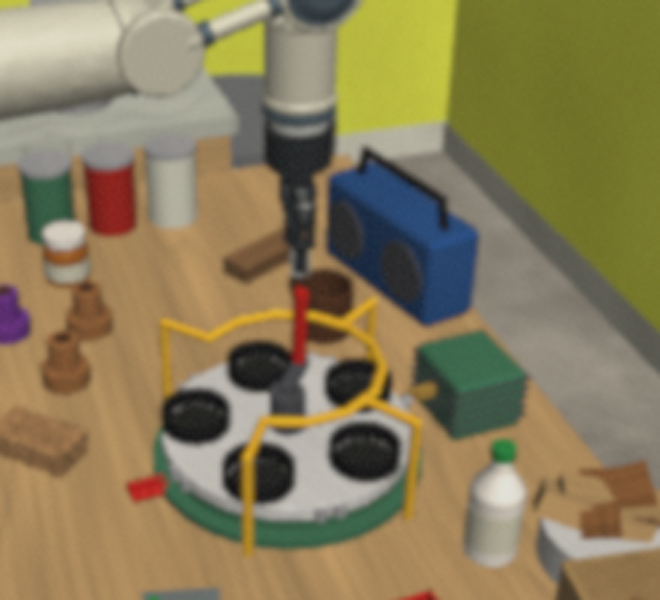

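View pics/top4.png

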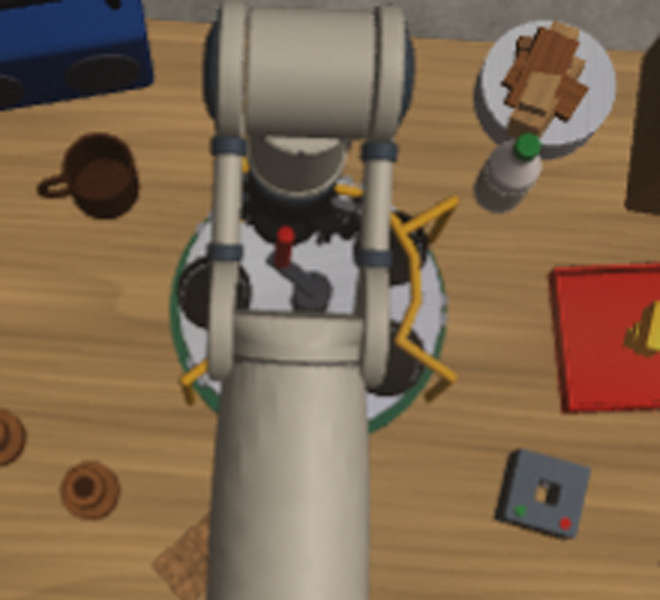

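Post (300,290 in side view) is right under the fingers. Descend and close.

```bash
python3 -m creep '{"claw":[0.5,0.5,0.5,0.5,0.5],"slide":[[0.1,0.05,0.3],[0,0,0.5],[0,0,0.5],[0,0,0.5],[0,0,0.05]],"angular":[[0,0,0],[0,0,0],[0,0,0],[0,0,0],[0,0,0]]}'
python3 -m creep '{"claw":[-1,-1,-1,-1,-1,-1],"slide":[[0,0,0],[0,0,0],[0,0,0],[0,0,0],[0,0,0],[0,0,0]],"angular":[[0,0,0],[0,0,0],[0,0,0],[0,0,0],[0,0,0],[0,0,0]]}' 40
python3 -c "
from h import *
go([.635,.054,.176],78.3)"
```

```text
t: 9.7
position: [0.6322, 0.0497, 0.1711]
tool_rot: [0.995, -0.103, -0.003, 0.001]
ft_force: [-1.1, -0.4, -1.2]
finger_gap: 0.0637
t: 10.3
position: [0.6355, 0.0537, 0.1778]
tool_rot: [0.995, -0.101, 0.003, -0.002]
ft_force: [6.5, 6.6, 0.3]
finger_gap: 0.017
t 10.3 pos [0.6355 0.0537 0.1778] jaw -101.61 z [ 0.0065  0.0036 -1.    ] gap 0.017 F [6.5023 6.5672 0.3192] q [0.0292 0.1828 1.2252 0.0034 1.7271 1.8033]
turn units 0.02 shift before [-0.01 -0.    0.05] shift after turn [-0.01 -0.    0.05] dist 0.0019138525988587024
```

```bash
python3 -m creep '{"claw":[-1,-1,-1,-1,-1,-1,-1],"slide":[[-0.1,-0.03,0],[-0.1,-0.02,0],[-0.1,-0.01,0],[-0.1,0,0],[-0.08,0.01,0],[0,0,0],[0,0,0]],"angular":[[0,0,0],[0,0,0],[0,0,0],[0,0,0],[0,0,0],[0,0,0],[0,0,0]]}'
python3 - <<'E'
from h import *
go([.6171,.0594,.178],78.3)
for n in("side",):
    d=robot.capture(n); cv2.imwrite(f"pics/{n}5.png",cv2.resize(d["img"][80:280,180:400,::-1],None,fx=3,fy=3,interpolation=2))
x,f=fit_turret([d]);print(x,np.degrees(x[2]),f)
E
```

```text
t: 11.0
position: [0.6164, 0.0618, 0.1778]
tool_rot: [0.995, -0.1, 0.002, -0.004]
ft_force: [3.3, 13.6, 1.5]
finger_gap: 0.0167
t 11.0 pos [0.6164 0.0618 0.1778] jaw -101.48 z [ 0.0051  0.007  -1.    ] gap 0.0167 F [ 3.3096 13.64    1.5461] q [0.0414 0.134  1.279  0.0068 1.7232 1.8136]
turn units 0.04 shift before [ 0.03  0.06 -0.  ] shift after turn [ 0.03  0.06 -0.  ] dist 0.002553322416132912
[0.6114 0.0283 0.7587] 43.46865568029098 0.32166199813258634
```

View pics/side5.png

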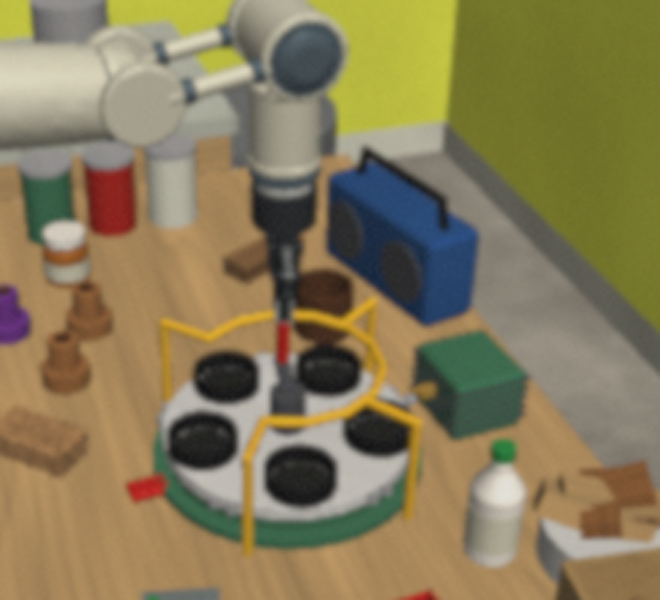

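```bash
python3 -m creep '{"claw":[0.5,0.5,0.5,0.5,0.5,0.5,0.5,0.5],"slide":[[0,0,0],[0,0,0],[0,0,0],[0,0,-0.5],[0,0,-1],[0,0,-1],[-0.5,-0.5,0],[-0.7,-0.7,0]],"angular":[[0,0,0],[0,0,0],[0,0,0],[0,0,0],[0,0,0],[0,0,0],[0,0,0],[0,0,0]]}'
python3 -c "
from h import *
go([.4278,.367,.2],78.3)"
```

```text
t: 11.85
position: [0.5788, 0.1128, 0.2777]
tool_rot: [0.995, -0.104, 0.002, -0.0]
ft_force: [0.8, 1.1, -0.9]
finger_gap: 0.0642
t 11.8 pos [0.5788 0.1128 0.2777] jaw -101.98 z [ 0.0036 -0.0002 -1.    ] gap 0.0642 F [ 0.7822  1.0622 -0.8967] q [ 0.1352  0.0747  1.1655 -0.0007  1.8977  1.9148]
turn units -0.06 shift before [-5.02 -5.43  1.93] shift after turn [-4.99 -5.46  1.93] dist 0.3057178773414997
```

```bash
cat >> h.py <<'E'
def spig(d,b,r=.035):
    C=cloud(d);m=(np.hypot(C[...,0]-b[0],C[...,1]-b[1])<r)&(C[...,2]>.06)&(C[...,2]<.085);P=C[m]
    return (len(P),np.round((P.min(0)+P.max(0))/2,4),np.round(P.mean(0),4)) if len(P) else 0
E
python3 - <<'E'
from h import *
T=robot.capture("top");S=robot.capture("side")
for n,d in(("top",T),("side",S)):
    print(spig(d,(.376,.253)),spig(d,(.428,.367)))
    I=d["img"].copy()
    for k in range(5):
        w=np.radians(5+180+72*k)
        for c,col in(((.607,.0165),(255,0,0)),):
            a=np.linspace(0,6.28,60)
            for r,z in((.0425,.075),):
                P=np.c_[c[0]+.11*np.cos(w)+r*np.cos(a),c[1]+.11*np.sin(w)+r*np.sin(a),np.full(60,z)]
                cv2.polylines(I,[np.round(proj(d,P)*16).astype(np.int32)],True,col,1,shift=4,lineType=cv2.LINE_AA)
    y0,x0=(80,180)
    cv2.imwrite(f"pics/{n}6.png",cv2.resize(I[130:280,160:360,::-1],None,fx=4,fy=4,interpolation=2))
E
```

```text
(126, array([0.3746, 0.2543, 0.0687]), array([0.375 , 0.2535, 0.0702])) (126, array([0.4284, 0.3685, 0.0694]), array([0.4273, 0.3678, 0.0704]))
(68, array([0.3767, 0.2493, 0.068 ]), array([0.376 , 0.2467, 0.0695])) (59, array([0.4281, 0.3661, 0.0688]), array([0.4277, 0.3621, 0.0693]))
```

View pics/side6.png

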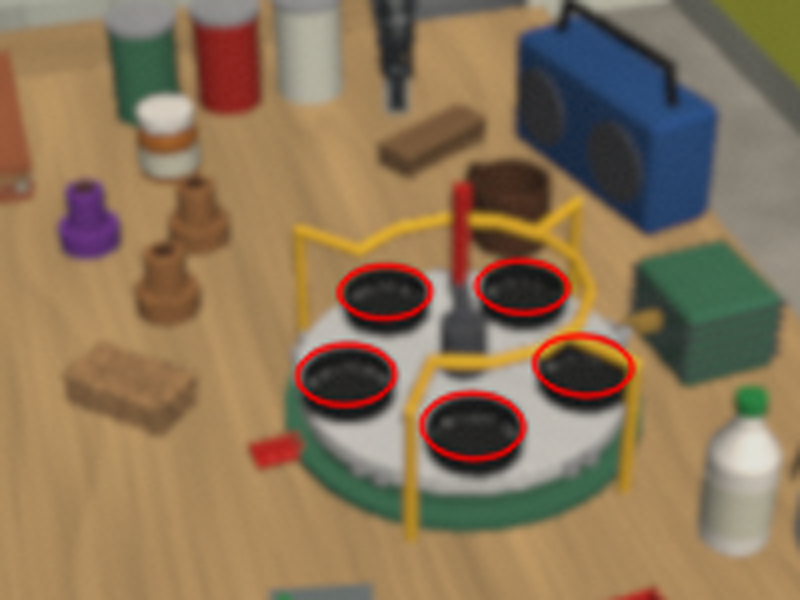

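View pics/top6.png

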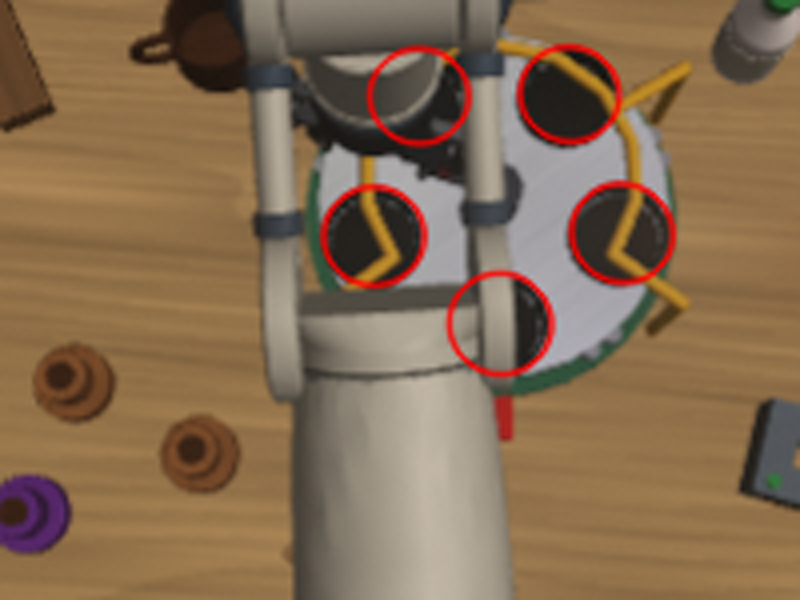

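The model rings sit on all pockets (axis 0.607, 0.0165, yaw 5°, in a detent). Now to the nearer blank.

```bash
python3 -m creep '{"claw":[0.5,0.5,0.5,0.5,0.5,0.5,0.5,0.5],"slide":[[0,0,-0.1],[0,0,0],[0,0,0],[0,0,0],[0,0,0],[0,0,0],[0,0,0],[0,0,0]],"angular":[[0,0,-1],[0,0,-1],[0,0,-1],[0,0,-1],[0,0,-1],[0,0,-1],[0,0,-1],[0,0,-1]]}'
python3 -m creep '{"claw":[0.5,0.5,0.5,0.5,0.5,0.5,0.5,0.5],"slide":[[0,0,0],[0,0,0],[0,0,0],[0,0,0],[0,0,0],[0,0,0],[0,0,0],[0,0,0]],"angular":[[0,0,-1],[0,0,-1],[0,0,-1],[0,0,-1],[0,0,-1],[0,0,-1],[0,0,-1],[0,0,-0.4]]}'
python3 -c "
from h import *
go([.3755,.253,.15],-25)"
```

```text
t: 12.75
position: [0.5783, 0.1131, 0.2796]
tool_rot: [0.969, 0.245, -0.0, 0.0]
ft_force: [0.5, -0.2, -0.9]
finger_gap: 0.064
t: 13.55
position: [0.5783, 0.1131, 0.2796]
tool_rot: [0.842, 0.54, -0.0, 0.0]
ft_force: [0.4, 0.3, -0.5]
finger_gap: 0.0642
t 13.6 pos [0.5783 0.1131 0.2796] jaw -24.64 z [-0.     -0.0006 -1.    ] gap 0.0642 F [ 0.448   0.2638 -0.5336] q [ 0.1358  0.0777  1.1589 -0.0006  1.9051  0.5656]
turn units 0.07 shift before [ 1.07 -6.07  3.24] shift after turn [ 1.03 -6.07  3.24] dist 0.2783498403648934
```

```bash
python3 -m creep '{"claw":[0.5,0.5,0.5,0.5,0.5,0.5,0.5,0.5],"slide":[[0.15,-0.9,0.1],[0.15,-0.9,0.1],[0.15,-0.9,0.2],[0.15,-0.9,0.4],[0.15,-0.9,0.6],[0.15,-0.9,0.6],[0.13,-0.67,0.7],[0,0,0.54]],"angular":[[0,0,0],[0,0,0],[0,0,0],[0,0,0],[0,0,0],[0,0,0],[0,0,0],[0,0,0]]}'
python3 -m creep '{"claw":[0.5,0.5],"slide":[[0,0,0],[0,0,0]],"angular":[[0,0,0],[0,0,0]]}'
python3 - <<'E'
from h import *
go([.3755,.253,.038],-25)
for n in("side",):
    d=robot.capture(n); cv2.imwrite(f"pics/{n}7.png",cv2.resize(d["img"][100:250,140:340,::-1],None,fx=4,fy=4,interpolation=2));print(spig(d,(.376,.253)))
E
```

```text
t: 14.35
position: [0.3727, 0.2541, 0.1489]
tool_rot: [0.841, 0.54, -0.0, -0.0]
ft_force: [0.7, -0.6, 0.2]
finger_gap: 0.0641
t: 14.55
position: [0.3752, 0.2527, 0.1506]
tool_rot: [0.842, 0.539, -0.0, 0.0]
ft_force: [0.6, 0.8, 1.0]
finger_gap: 0.0639
t 14.6 pos [0.3752 0.2527 0.1506] jaw -24.79 z [ 0.0002 -0.0003 -1.    ] gap 0.0639 F [0.6498 0.7529 1.0292] q [ 0.5178 -0.315   1.7496 -0.0004  1.707   0.9503]
turn units 0.04 shift before [0.01 0.   2.82] shift after turn [0.01 0.   2.82] dist 0.11262280587518719
(70, array([0.3767, 0.2524, 0.0679]), array([0.3761, 0.2464, 0.0693]))
```

View pics/side7.png

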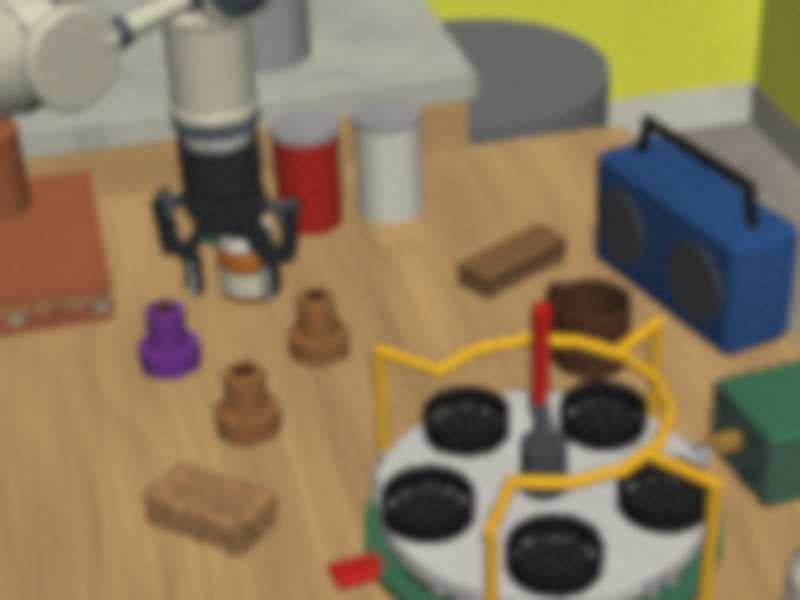

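Fingers straddle the blank's axis (245,380). Descend, grip.

```bash
python3 -m creep '{"claw":[0.5,0.5,0.5,0.5,0.5,0.5],"slide":[[0,0,0.6],[0,0,0.7],[0,0,0.6],[0,0,0.5],[0,0,0.35],[0,0,0]],"angular":[[0,0,0],[0,0,0],[0,0,0],[0,0,0],[0,0,0],[0,0,0]]}'
python3 -m creep '{"claw":[-1,-1,-1,-1,-1],"slide":[[0,0,0],[0,0,0],[0,0,0],[0,0,0],[0,0,0]],"angular":[[0,0,0],[0,0,0],[0,0,0],[0,0,0],[0,0,0]]}' 40
python3 -c "
from h import *
go([.3755,.253,.038],-25)"
python3 -m creep '{"claw":[-1,-1,-1,-1,-1],"slide":[[0,0,-0.3],[0,0,-0.7],[0,0,-1],[0,0,-1],[0,0,-0.75]],"angular":[[0,0,0],[0,0,0],[0,0,0],[0,0,0],[0,0,0]]}'
python3 - <<'E'
from h import *
go([.4974,.0069,.19],-25)
for n in("side",):
    d=robot.capture(n); cv2.imwrite(f"pics/{n}8.png",cv2.resize(d["img"][100:250,140:340,::-1],None,fx=4,fy=4,interpolation=2))
E
```

```text
t: 15.2
position: [0.3747, 0.2525, 0.0392]
tool_rot: [0.842, 0.539, -0.001, -0.0]
ft_force: [-0.4, -0.6, 0.6]
finger_gap: 0.0641
t: 15.7
position: [0.376, 0.2536, 0.0421]
tool_rot: [0.842, 0.539, 0.002, 0.0]
ft_force: [0.7, -0.2, 6.4]
finger_gap: 0.0407
t 15.7 pos [0.376  0.2536 0.0421] jaw -24.75 z [ 0.0035  0.0015 -1.    ] gap 0.0407 F [ 0.7291 -0.16    6.3796] q [ 0.5187 -0.2716  1.9081 -0.0004  1.5013  0.9507]
turn units 0.05 shift before [-0.02 -0.    0.1 ] shift after turn [-0.02 -0.    0.1 ] dist 0.00413348725268265
t: 16.2
position: [0.3746, 0.2533, 0.1933]
tool_rot: [0.842, 0.539, 0.001, -0.0]
ft_force: [0.9, 0.9, -1.0]
finger_gap: 0.0407
t 16.2 pos [0.3746 0.2533 0.1933] jaw -24.73 z [ 0.0015  0.0012 -1.    ] gap 0.0407 F [ 0.9435  0.9361 -1.0217] q [ 0.519  -0.317   1.6759  0.0003  1.7807  0.9508]
turn units 0.05 shift before [-4.31  5.36  0.08] shift after turn [-4.29  5.38  0.08] dist 0.2752943061537304
```

View pics/side8.png

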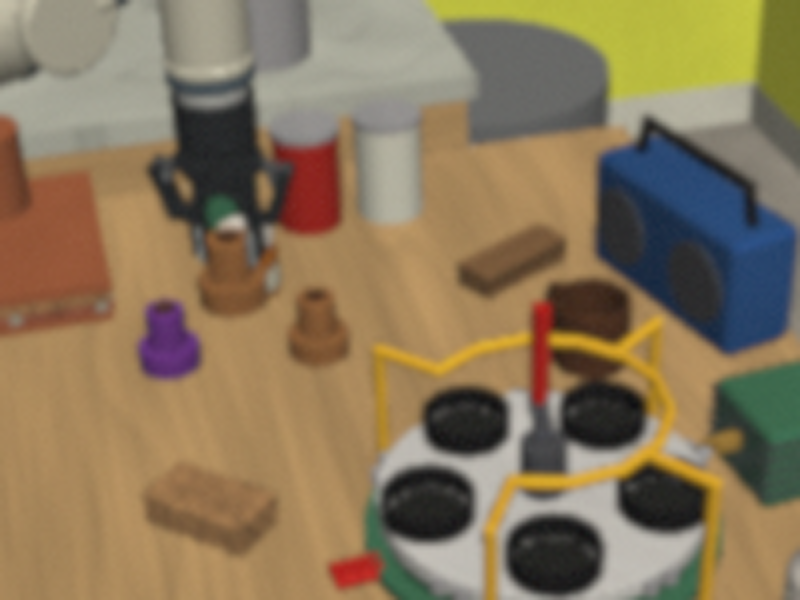

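Blank held upright (230,270). Carry it over the opening.

```bash
python3 -m creep '{"claw":[-1,-1,-1,-1,-1,-1,-1,-1],"slide":[[-0.3,0.3,-0.1],[-0.55,0.6,0],[-0.6,0.75,0],[-0.6,0.8,0],[-0.6,0.8,0],[-0.6,0.8,0],[-0.6,0.75,0],[-0.44,0.56,0]],"angular":[[0,0,0],[0,0,0],[0,0,0],[0,0,0],[0,0,0],[0,0,0],[0,0,0],[0,0,0]]}'
python3 -m creep '{"claw":[-1,-1,-1],"slide":[[0,0,0],[0,0,0],[0,0,0]],"angular":[[0,0,0],[0,0,0],[0,0,0]]}'
python3 - <<'E'
from h import *
go([.4974,.0069,.094],-25)
E
```

```text
t: 17.05
position: [0.4979, 0.0055, 0.194]
tool_rot: [0.843, 0.539, -0.0, -0.0]
ft_force: [0.4, 1.0, -0.6]
finger_gap: 0.0408
t: 17.35
position: [0.4972, 0.0084, 0.1941]
tool_rot: [0.842, 0.54, -0.0, -0.0]
ft_force: [0.6, 0.6, -2.1]
finger_gap: 0.0408
t 17.4 pos [0.4972 0.0084 0.1941] jaw -24.7 z [-0.0005  0.0006 -1.    ] gap 0.0408 F [ 0.6087  0.5999 -2.0602] q [-0.0519 -0.1903  1.5686  0.0006  1.7638  0.3793]
turn units 0.06 shift before [-0.03  0.02  2.5 ] shift after turn [-0.03  0.02  2.5 ] dist 0.10012008131625957
```

```bash
python3 -m creep '{"claw":[-1,-1,-1,-1,-1],"slide":[[-0.03,0.02,0.4],[0,0,0.6],[0,0,0.6],[0,0,0],[0,0,0]],"angular":[[0,0,0],[0,0,0],[0,0,0],[0,0,0],[0,0,0]]}'
python3 - <<'E'
from h import *
go([.4974,.0069,.093],-25)
for n in("side",):
    d=robot.capture(n); cv2.imwrite(f"pics/{n}9.png",cv2.resize(d["img"][150:280,190:340,::-1],None,fx=4.6,fy=4.6,interpolation=2))
E
```

```text
t: 17.85
position: [0.4972, 0.0067, 0.1295]
tool_rot: [0.842, 0.54, -0.001, -0.0]
ft_force: [0.5, -0.5, -0.4]
finger_gap: 0.0408
t 17.9 pos [0.4972 0.0067 0.1295] jaw -24.69 z [-0.0015  0.0002 -1.    ] gap 0.0408 F [ 0.5184 -0.5481 -0.443 ] q [-0.0549 -0.1828  1.6761  0.0001  1.6498  0.376 ]
turn units 0.06 shift before [0.01 0.   0.91] shift after turn [0.01 0.   0.91] dist 0.036504528622107554
```

View pics/side9.png

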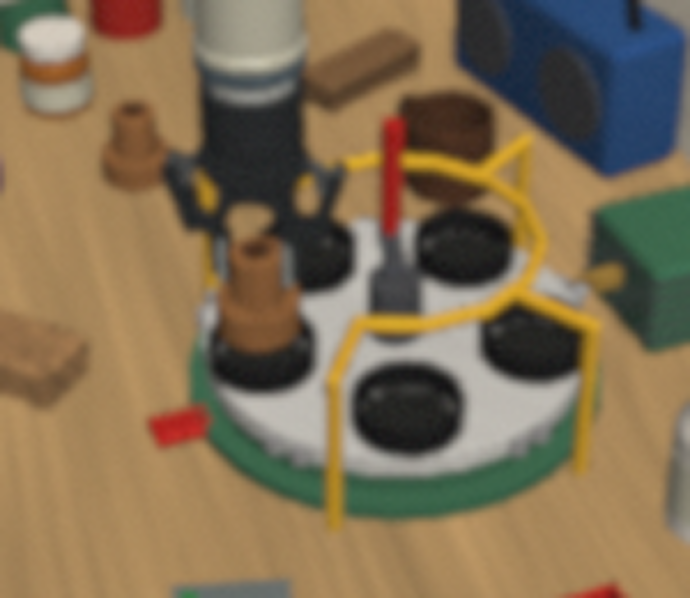

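The blank (258,310) hangs centred above the opening's pocket (262,350). Lower in steps, watching the force.

```bash
python3 -m creep '{"claw":[-1,-1,-1,-1,-1],"slide":[[0,0,0.3],[0,0,0.3],[0,0,0.2],[0,0,0.1],[0,0,0]],"angular":[[0,0,0],[0,0,0],[0,0,0],[0,0,0],[0,0,0]]}'
python3 -c "
from h import *
go([.4974,.0069,.093],-25)"
```

```text
t: 18.4
position: [0.4973, 0.0061, 0.093]
tool_rot: [0.842, 0.539, -0.001, -0.001]
ft_force: [-0.5, 0.0, -1.2]
finger_gap: 0.0408
t 18.4 pos [0.4973 0.0061 0.093 ] jaw -24.75 z [-0.0017  0.0001 -1.    ] gap 0.0408 F [-0.5226  0.0121 -1.2371] q [-0.0562 -0.1692  1.729  -0.      1.5835  0.3759]
turn units 0.05 shift before [ 0.02 -0.01  0.  ] shift after turn [ 0.02 -0.01  0.  ] dist 0.0008178549237916397
```

```bash
python3 -m creep '{"claw":[-1,0.5,0.5,0.5,0.5,0.5,0.5,0.5],"slide":[[0,0,0.04],[0,0,0],[0,0,0],[0,0,0],[0,0,-0.7],[0,0,-1],[0,0,-1],[0,0,-1]],"angular":[[0,0,0],[0,0,0],[0,0,0],[0,0,0],[0,0,0],[0,0,0],[0,0,0],[0,0,0]]}'
python3 - <<'E'
from h import *
go([.617,.0605,.25],-25)
for n in("side",):
    d=robot.capture(n); cv2.imwrite(f"pics/{n}10.png",cv2.resize(d["img"][150:280,190:340,::-1],None,fx=4.6,fy=4.6,interpolation=2))
E
```

```text
t: 19.2
position: [0.4977, 0.0061, 0.2424]
tool_rot: [0.842, 0.539, 0.0, 0.0]
ft_force: [-0.3, -0.1, 1.0]
finger_gap: 0.0642
t 19.2 pos [0.4977 0.0061 0.2424] jaw -24.75 z [ 0.0006 -0.     -1.    ] gap 0.0642 F [-0.2841 -0.0669  1.0275] q [-0.0561 -0.1819  1.4758 -0.      1.847   0.3759]
turn units 0.05 shift before [ 2.48  2.14 -0.19] shift after turn [ 2.49  2.13 -0.19] dist 0.13136441328734233
```

View pics/side10.png

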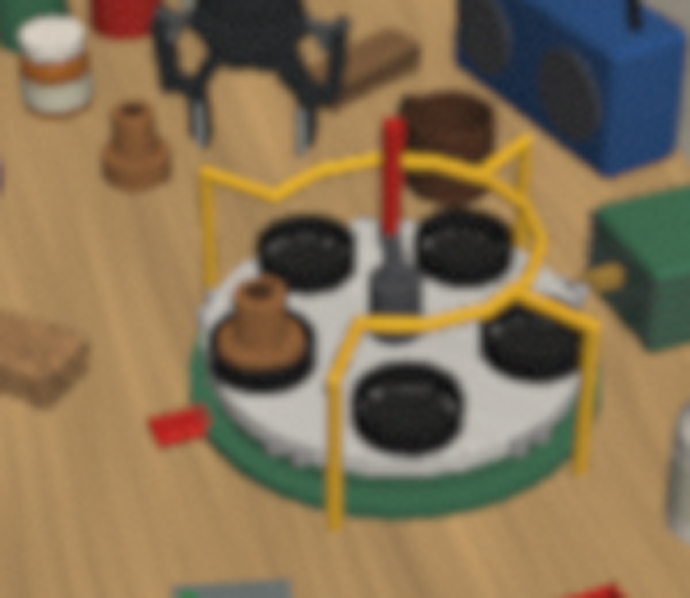

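Blank seated in the pocket (258,340). Now to the crank post.

```bash
python3 -m creep '{"claw":[0.5,0.5,0.5,0.5,0.5,0.5],"slide":[[0.5,0.43,-0.2],[0.7,0.6,0],[0.7,0.6,0],[0.58,0.5,0],[0,0,0],[0,0,0]],"angular":[[0,0,0],[0,0,0],[0,0,0],[0,0,0],[0,0,0],[0,0,0]]}'
python3 - <<'E'
from h import *
go([.617,.0605,.178],-25)
for n in("side",):
    d=robot.capture(n); cv2.imwrite(f"pics/{n}11.png",cv2.resize(d["img"][100:230,190:340,::-1],None,fx=4.6,fy=4.6,interpolation=2))
E
```

```text
t: 19.85
position: [0.6168, 0.0607, 0.2475]
tool_rot: [0.842, 0.539, -0.001, -0.0]
ft_force: [-0.1, 0.1, -0.0]
finger_gap: 0.0644
t 19.9 pos [0.6168 0.0607 0.2475] jaw -24.72 z [-0.0018 -0.0003 -1.    ] gap 0.0644 F [-0.0704  0.1137 -0.048 ] q [ 0.0433  0.151   1.1372 -0.0002  1.8552  0.4746]
turn units 0.06 shift before [0.   0.01 1.74] shift after turn [0.   0.01 1.74] dist 0.06953901369831587
```

View pics/side11.png

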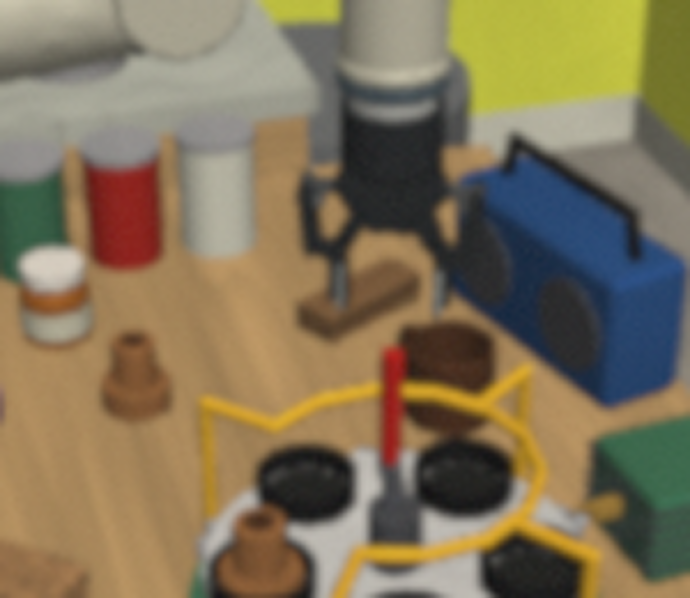

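```bash
python3 -m creep '{"claw":[0.5,0.5,0.5,0.5,0.5],"slide":[[0,0,0.4],[0,0,0.6],[0,0,0.5],[0,0,0.24],[0,0,0]],"angular":[[0,0,0],[0,0,0],[0,0,0],[0,0,0],[0,0,0]]}'
python3 -m creep '{"claw":[-1,-1,-1,-1,-1,-1],"slide":[[0,0,0],[0,0,0],[0,0,0],[0,0,0],[0,0,0],[0,0,0]],"angular":[[0,0,0],[0,0,0],[0,0,0],[0,0,0],[0,0,0],[0,0,0]]}' 40
cat >> h.py <<'E'
def arc(a0,a1,n,c=(.607,.0165),r=.045,jaw=-24.7):
    a=np.radians(np.linspace(a0,a1,n+1));P=np.c_[c[0]+r*np.cos(a),c[1]+r*np.sin(a)]
    j=np.radians(jaw);x=np.array([-np.sin(j),np.cos(j)]);y=np.array([np.cos(j),np.sin(j)])
    D=np.diff(P,axis=0);print(np.round(np.c_[D@x,D@y]/.04,3).tolist());print("end",P[-1])
E
python3 -c "
from h import *
go([.617,.0605,.178],-25)
arc(77,5,12)"
```

```text
t: 20.4
position: [0.6156, 0.0601, 0.178]
tool_rot: [0.842, 0.539, -0.001, -0.0]
ft_force: [-0.0, -0.3, 0.5]
finger_gap: 0.064
t: 21.0
position: [0.6183, 0.06, 0.1806]
tool_rot: [0.842, 0.539, 0.002, 0.002]
ft_force: [5.3, -1.8, 2.8]
finger_gap: 0.0171
t 21.0 pos [0.6183 0.06   0.1806] jaw -24.79 z [ 0.0051 -0.0006 -1.    ] gap 0.0171 F [ 5.3264 -1.83    2.813 ] q [ 0.0424  0.1394  1.2681 -0.0009  1.729   0.4748]
turn units 0.04 shift before [-0.   -0.04  0.07] shift after turn [-0.   -0.04  0.07] dist 0.0030125473096103018
[[0.018, 0.116], [0.006, 0.118], [-0.007, 0.118], [-0.019, 0.116], [-0.031, 0.114], [-0.043, 0.11], [-0.054, 0.105], [-0.065, 0.098], [-0.075, 0.091], [-0.084, 0.083], [-0.092, 0.074], [-0.099, 0.064]]
end [0.6518 0.0204]
```

```bash
python3 -m creep '{"claw":[-1,-1,-1,-1,-1,-1],"slide":[[0.018,0.116,0],[0.006,0.118,0],[-0.007,0.118,0],[-0.019,0.116,0],[-0.031,0.114,0],[-0.043,0.11,0]],"angular":[[0,0,0],[0,0,0],[0,0,0],[0,0,0],[0,0,0],[0,0,0]]}'
python3 -m creep '{"claw":[-1,-1,-1,-1,-1,-1,-1,-1],"slide":[[-0.054,0.105,0],[-0.065,0.098,0],[-0.075,0.091,0],[-0.084,0.083,0],[-0.092,0.074,0],[-0.099,0.064,0],[0,0,0],[0,0,0]],"angular":[[0,0,0],[0,0,0],[0,0,0],[0,0,0],[0,0,0],[0,0,0],[0,0,0],[0,0,0]]}'
python3 -c "
from h import *
go([.6518,.0204,.178],-25)"
```

```text
t: 21.6
position: [0.6413, 0.0469, 0.1806]
tool_rot: [0.842, 0.54, 0.001, -0.0]
ft_force: [-1.3, 3.0, 6.3]
finger_gap: 0.0164
t: 22.4
position: [0.6532, 0.0201, 0.1806]
tool_rot: [0.842, 0.539, 0.002, 0.002]
ft_force: [5.1, 1.0, 4.7]
finger_gap: 0.0168
t 22.4 pos [0.6532 0.0201 0.1806] jaw -24.77 z [ 0.0052 -0.0003 -1.    ] gap 0.0168 F [5.1383 0.989  4.6626] q [-0.0212  0.2274  1.1697 -0.0002  1.7393  0.4111]
turn units 0.05 shift before [-0.01 -0.03  0.07] shift after turn [-0.01 -0.03  0.07] dist 0.0029804385004343014
```

Crank followed. Release, rise, move aside towards the second blank and check.

```bash
python3 -m creep '{"claw":[0.5,0.5,0.5,0.5,0.5,0.5,0.5],"slide":[[0,0,0],[0,0,0],[0,0,0],[0,0,-0.5],[0,0,-0.8],[0,0,-0.8],[0,0,-0.2]],"angular":[[0,0,0],[0,0,0],[0,0,0],[0,0,0],[0,0,0],[0,0,0],[0,0,0]]}'
python3 - <<'E'
from h import *
go([.428,.3675,.15],-25)
T=robot.capture("top");S=robot.capture("side")
for n,d in(("top",T),("side",S)):
    print(spig(d,(.428,.367)))
    I=d["img"].copy();c=(.607,.0165)
    for k in range(5):
        w=np.radians(5+180+72*k);a=np.linspace(0,6.28,60);r=.0425
        P=np.c_[c[0]+.11*np.cos(w)+r*np.cos(a),c[1]+.11*np.sin(w)+r*np.sin(a),np.full(60,.075)]
        cv2.polylines(I,[np.round(proj(d,P)*16).astype(np.int32)],True,(255,0,0),1,shift=4,lineType=cv2.LINE_AA)
    cv2.imwrite(f"pics/{n}12.png",cv2.resize(I[130:280,160:360,::-1],None,fx=4,fy=4,interpolation=2))
E
```

```text
t: 23.1
position: [0.6521, 0.0205, 0.2755]
tool_rot: [0.842, 0.539, 0.002, 0.002]
ft_force: [0.3, 0.2, 1.0]
finger_gap: 0.0639
t 23.1 pos [0.6521 0.0205 0.2755] jaw -24.75 z [ 0.0059 -0.0002 -1.    ] gap 0.0639 F [0.2573 0.2    0.9709] q [-0.0207  0.2471  0.9788 -0.      1.9098  0.4112]
turn units 0.05 shift before [ 5.53 -8.74  3.1 ] shift after turn [ 5.49 -8.76  3.1 ] dist 0.4316802627525974
(30, array([0.4569, 0.3699, 0.0679]), array([0.4571, 0.3692, 0.0698]))
(14, array([0.4569, 0.3699, 0.0681]), array([0.4568, 0.3677, 0.0682]))
```

View pics/side12.png

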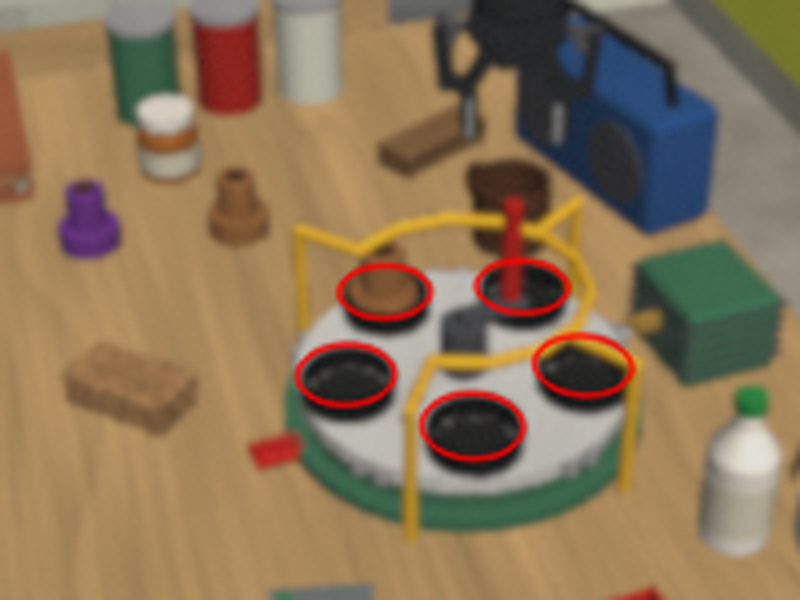

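Dial in a detent, first blank under the rail. The second blank has been knocked (now at 238,205); remeasure.

```bash
python3 - <<'E'
from h import *
T=robot.capture("top");S=robot.capture("side")
for d in(T,S): 
    print(spig(d,(.465,.355),.05))
    for m in robot.mark_of("blank1",d)[:4]: print(round(m["p"],2),m["pixel"],onz(d,m["pixel"],0))
cv2.imwrite("pics/top13.png",cv2.resize(T["img"][130:280,110:310,::-1],None,fx=4,fy=4,interpolation=2))
E
```

```text
(121, array([0.4708, 0.3709, 0.0692]), array([0.4705, 0.3705, 0.07  ]))
0.87 [166.6, 256.2] [0.3197 0.3988 0.    ]
0.77 [252.3, 189.4] [0.577  0.1226 0.    ]
0.66 [181.0, 212.6] [0.4744 0.3675 0.    ]
(61, array([0.4712, 0.3669, 0.069 ]), array([0.4703, 0.3641, 0.0689]))
0.75 [253.4, 206.4] [0.575  0.1954 0.    ]
0.61 [181.4, 186.8] [0.3147 0.4238 0.    ]
0.54 [207.3, 172.2] [0.4441 0.5112 0.    ]
0.53 [219.4, 186.3] [0.4735 0.3799 0.    ]
```

View pics/top13.png

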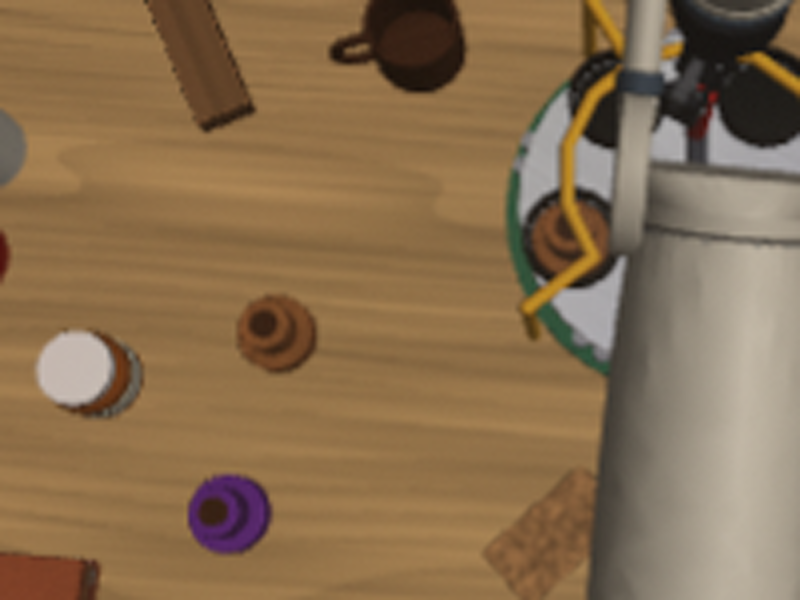

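The blank stands upright at (0.471, 0.370) (top picture 275,333), clear of jar and purple piece.

```bash
python3 -c "
from h import *
go([.4706,.370,.15],-25)"
```

```text
t 23.4 pos [0.651  0.0205 0.2681] jaw -24.75 z [-0.0041  0.0001 -1.    ] gap 0.064 F [ 0.0946 -0.3705 -1.2262] q [-0.0207  0.2502  0.9882 -0.      1.9072  0.4112]
turn units 0.05 shift before [ 6.05 -7.74  2.97] shift after turn [ 6.02 -7.77  2.97] dist 0.4106522070682344
```

```bash
python3 -m creep '{"claw":[0.5,0.5,0.5,0.5,0.5,0.5,0.5,0.5],"slide":[[0.4,-0.5,0],[0.7,-0.9,0],[0.7,-0.9,0],[0.7,-0.9,0],[0.7,-0.9,0],[0.7,-0.9,0.1],[0.7,-0.9,0.2],[0.7,-0.9,0.4]],"angular":[[0,0,0],[0,0,0],[0,0,0],[0,0,0],[0,0,0],[0,0,0],[0,0,0],[0,0,0]]}'
python3 -m creep '{"claw":[0.5,0.5,0.5,0.5,0.5,0.5],"slide":[[0.5,-0.6,0.6],[0.25,-0.34,0.7],[0,0,0.6],[0,0,0.3],[0,0,0],[0,0,0]],"angular":[[0,0,0],[0,0,0],[0,0,0],[0,0,0],[0,0,0],[0,0,0]]}'
python3 - <<'E'
from h import *
go([.4706,.370,.04],-25)
d=robot.capture("side"); cv2.imwrite(f"pics/side14.png",cv2.resize(d["img"][100:250,140:340,::-1],None,fx=4,fy=4,interpolation=2));print(spig(d,(.471,.369)))
E
```

```text
t: 24.2
position: [0.4921, 0.3284, 0.2423]
tool_rot: [0.842, 0.539, 0.0, -0.0]
ft_force: [-0.0, 0.7, -0.6]
finger_gap: 0.0638
t: 24.8
position: [0.472, 0.3695, 0.1553]
tool_rot: [0.842, 0.539, 0.0, 0.0]
ft_force: [0.0, 0.1, 0.5]
finger_gap: 0.0641
t 24.8 pos [0.472  0.3695 0.1553] jaw -24.8 z [ 0.0002  0.0001 -1.    ] gap 0.0641 F [0.0489 0.1456 0.471 ] q [ 0.6075  0.0872  1.3689 -0.0001  1.6853  1.0403]
turn units 0.04 shift before [-0.   -0.04  2.88] shift after turn [-0.   -0.04  2.88] dist 0.11535611276502397
(54, array([0.472 , 0.3655, 0.0688]), array([0.4708, 0.3653, 0.0697]))
```

View pics/side14.png

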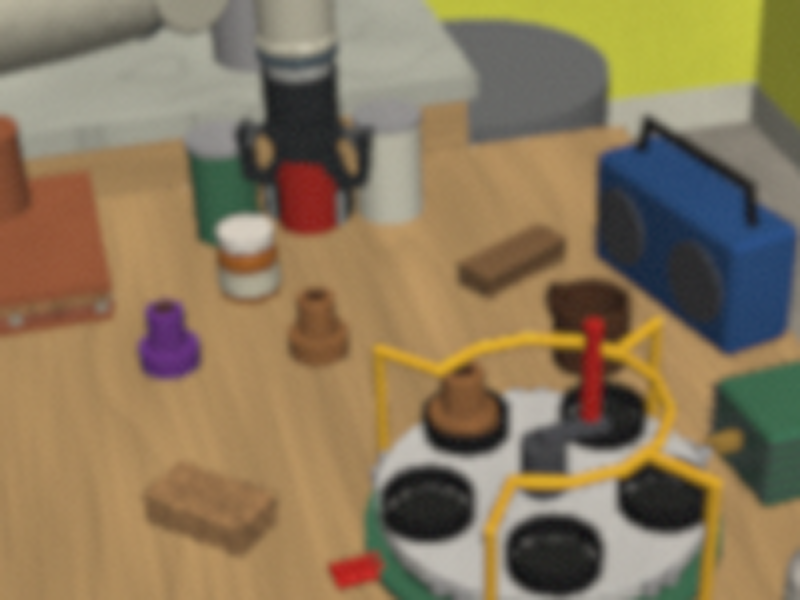

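```bash
python3 -m creep '{"claw":[0.5,0.5,0.5,0.5,0.5,0.5],"slide":[[0,-0.03,0.6],[0,0,0.7],[0,0,0.6],[0,0,0.5],[0,0,0.42],[0,0,0]],"angular":[[0,0,0],[0,0,0],[0,0,0],[0,0,0],[0,0,0],[0,0,0]]}'
python3 -m creep '{"claw":[-1,-1,-1,-1,-1],"slide":[[0,0,0],[0,0,0],[0,0,0],[0,0,0],[0,0,0]],"angular":[[0,0,0],[0,0,0],[0,0,0],[0,0,0],[0,0,0]]}' 40
python3 -m creep '{"claw":[-1,-1,-1,-1,-1,-1],"slide":[[0,0,-0.3],[0,0,-0.7],[0,0,-1],[0,0,-1],[0,0,-0.85],[0,0,0]],"angular":[[0,0,0],[0,0,0],[0,0,0],[0,0,0],[0,0,0],[0,0,0]]}'
python3 - <<'E'
from h import *
go([.4974,.0069,.2],-25)
d=robot.capture("side"); cv2.imwrite(f"pics/side15.png",cv2.resize(d["img"][100:250,140:340,::-1],None,fx=4,fy=4,interpolation=2))
E
```

```text
t: 25.45
position: [0.47, 0.3696, 0.0403]
tool_rot: [0.842, 0.539, -0.001, 0.0]
ft_force: [0.4, -0.9, -0.9]
finger_gap: 0.064
t: 25.95
position: [0.4716, 0.371, 0.0442]
tool_rot: [0.842, 0.539, 0.002, 0.0]
ft_force: [1.4, -0.5, 5.5]
finger_gap: 0.041
t: 26.55
position: [0.4719, 0.3716, 0.2036]
tool_rot: [0.842, 0.539, 0.005, -0.0]
ft_force: [-0.5, -0.9, -1.1]
finger_gap: 0.0408
t 26.6 pos [0.4719 0.3716 0.2036] jaw -24.74 z [ 0.0084  0.0061 -0.9999] gap 0.0408 F [-0.468  -0.8692 -1.1058] q [0.6102 0.0793 1.2921 0.0002 1.7598 1.042 ]
turn units 0.05 shift before [-8.01  4.39  0.04] shift after turn [-7.99  4.43  0.04] dist 0.36556819751470987
```

View pics/side15.png

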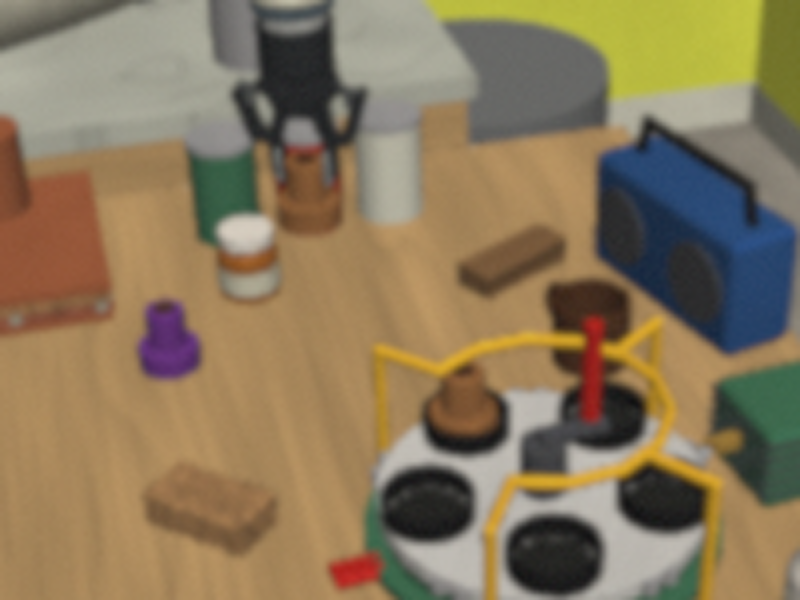

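Held. Carry, a little higher, to the opening.

```bash
python3 -m creep '{"claw":[-1,-1,-1,-1,-1,-1,-1,-1],"slide":[[-0.5,0.27,-0.4],[-0.9,0.5,-0.1],[-0.95,0.52,0],[-0.95,0.52,0],[-0.95,0.52,0],[-0.95,0.52,0],[-0.95,0.52,0],[-0.9,0.5,0]],"angular":[[0,0,0],[0,0,0],[0,0,0],[0,0,0],[0,0,0],[0,0,0],[0,0,0],[0,0,0]]}'
python3 -m creep '{"claw":[-1,-1,-1,-1,-1],"slide":[[-0.6,0.34,0],[-0.34,0.18,0.2],[0,0,0.3],[0,0,0],[0,0,0]],"angular":[[0,0,0],[0,0,0],[0,0,0],[0,0,0],[0,0,0]]}'
python3 - <<'E'
from h import *
go([.4974,.0069,.13],-25)
E
```

```text
t: 27.4
position: [0.492, 0.0477, 0.2139]
tool_rot: [0.842, 0.539, -0.002, -0.001]
ft_force: [-0.1, 1.0, -1.2]
finger_gap: 0.0414
t: 27.9
position: [0.4955, 0.0075, 0.1947]
tool_rot: [0.842, 0.54, -0.001, -0.001]
ft_force: [0.1, 0.1, -0.7]
finger_gap: 0.0408
t 27.9 pos [0.4955 0.0075 0.1947] jaw -24.69 z [-0.0027  0.0006 -1.    ] gap 0.0408 F [ 0.0817  0.0848 -0.6882] q [-0.0538 -0.1927  1.5696  0.0005  1.7674  0.3773]
turn units 0.06 shift before [0.01 0.05 1.62] shift after turn [0.01 0.05 1.62] dist 0.06473531950076492
```

```bash
python3 -m creep '{"claw":[-1,-1,-1,-1,-1],"slide":[[0,0.04,0.4],[0,0,0.6],[0,0,0.6],[0,0,0],[0,0,0]],"angular":[[0,0,0],[0,0,0],[0,0,0],[0,0,0],[0,0,0]]}'
python3 - <<'E'
from h import *
go([.4974,.0069,.095],-25)
for n in("side",):
    d=robot.capture(n); cv2.imwrite(f"pics/{n}16.png",cv2.resize(d["img"][150:280,190:340,::-1],None,fx=4.6,fy=4.6,interpolation=2))
E
```

```text
t: 28.4
position: [0.4973, 0.0065, 0.1317]
tool_rot: [0.842, 0.54, -0.0, -0.0]
ft_force: [0.8, -0.4, -0.1]
finger_gap: 0.0405
t 28.4 pos [0.4973 0.0065 0.1317] jaw -24.7 z [-0.0012  0.0001 -1.    ] gap 0.0405 F [ 0.7747 -0.4361 -0.1386] q [-0.0554 -0.1833  1.6726  0.      1.6534  0.3757]
turn units 0.06 shift before [ 0.01 -0.    0.92] shift after turn [ 0.01 -0.    0.92] dist 0.03670422065339449
```

View pics/side16.png

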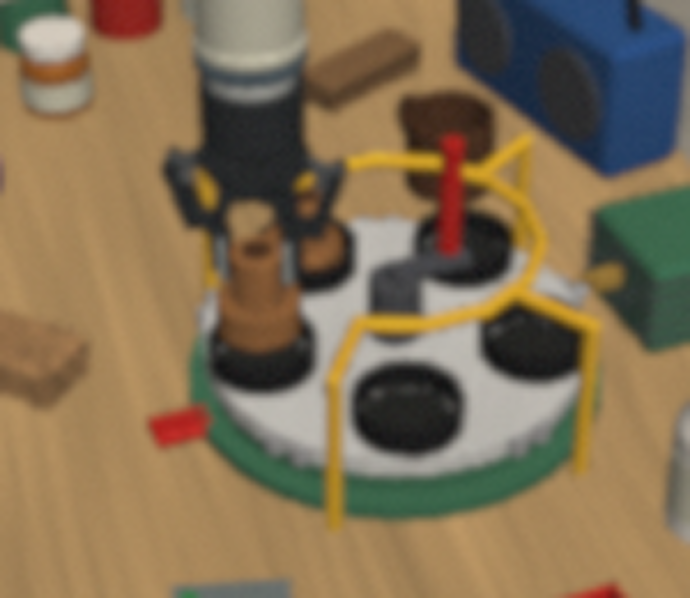

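Same good alignment as before (258,310 over 262,350). Lower.

```bash
python3 -m creep '{"claw":[-1,-1,-1,-1,-1],"slide":[[0,0,0.3],[0,0,0.3],[0,0,0.2],[0,0,0.1],[0,0,0]],"angular":[[0,0,0],[0,0,0],[0,0,0],[0,0,0],[0,0,0]]}'
python3 -m creep '{"claw":[-1,0.5,0.5,0.5,0.5,0.5,0.5,0.5],"slide":[[0,0,0.03],[0,0,0],[0,0,0],[0,0,0],[0,0,-0.7],[0,0,-1],[0,0,-1],[0,0,-1]],"angular":[[0,0,0],[0,0,0],[0,0,0],[0,0,0],[0,0,0],[0,0,0],[0,0,0],[0,0,0]]}'
python3 - <<'E'
from h import *
go([.652,.0204,.25],-25)
for n in("side",):
    d=robot.capture(n); cv2.imwrite(f"pics/{n}17.png",cv2.resize(d["img"][150:280,190:340,::-1],None,fx=4.6,fy=4.6,interpolation=2))
E
```

```text
t: 28.95
position: [0.4972, 0.0059, 0.0951]
tool_rot: [0.842, 0.539, -0.001, -0.0]
ft_force: [0.2, 0.6, -1.7]
finger_gap: 0.0406
t: 29.75
position: [0.4975, 0.006, 0.2448]
tool_rot: [0.842, 0.539, 0.0, 0.0]
ft_force: [1.1, -0.0, 0.2]
finger_gap: 0.0639
t 29.8 pos [0.4975 0.006  0.2448] jaw -24.75 z [ 0.0007 -0.     -1.    ] gap 0.0639 F [ 1.1103 -0.0468  0.2154] q [-0.0564 -0.1817  1.4715  0.      1.8512  0.3756]
turn units 0.05 shift before [ 1.94  3.36 -0.13] shift after turn [ 1.96  3.35 -0.13] dist 0.15528063438657475
```

View pics/side17.png

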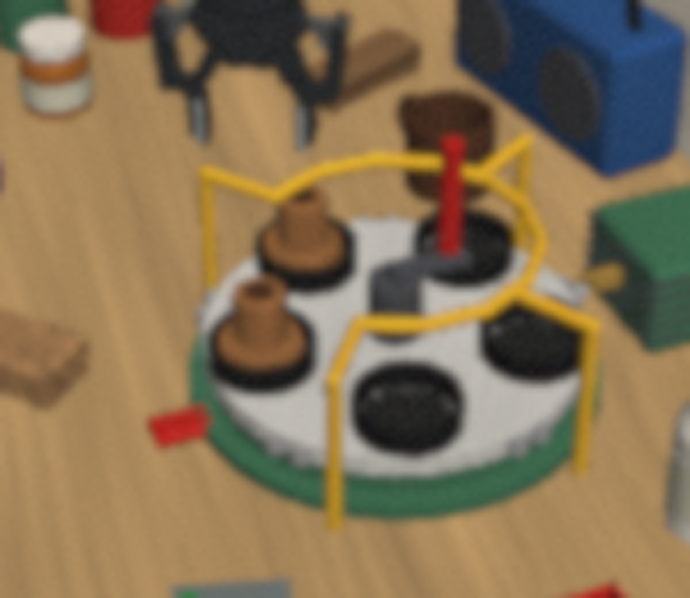

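Both seated (305,235 and 258,340). Back to the crank for the last 72°.

```bash
python3 -m creep '{"claw":[0.5,0.5,0.5,0.5,0.5,0.5,0.5],"slide":[[0.3,0.5,-0.13],[0.45,0.8,0],[0.45,0.8,0],[0.45,0.8,0],[0.29,0.46,0],[0,0,0],[0,0,0]],"angular":[[0,0,0],[0,0,0],[0,0,0],[0,0,0],[0,0,0],[0,0,0],[0,0,0]]}'
python3 - <<'E'
from h import *
go([.652,.0204,.18],-25)
d=robot.capture("side"); cv2.imwrite(f"pics/side18.png",cv2.resize(d["img"][100:230,190:340,::-1],None,fx=4.6,fy=4.6,interpolation=2))
arc(5,-67,12)
E
```

```text
t: 30.5
position: [0.6521, 0.0202, 0.2474]
tool_rot: [0.842, 0.539, -0.001, -0.0]
ft_force: [-0.5, 0.6, 0.6]
finger_gap: 0.0637
t 30.5 pos [0.6521 0.0202 0.2474] jaw -24.74 z [-0.0013  0.     -1.    ] gap 0.0637 F [-0.5248  0.6187  0.6298] q [-0.0212  0.2422  1.0345 -0.      1.8662  0.4107]
turn units 0.05 shift before [ 0.   -0.    1.68] shift after turn [ 0.   -0.    1.68] dist 0.06738761896540851
[[-0.105, 0.053], [-0.11, 0.042], [-0.114, 0.03], [-0.116, 0.018], [-0.118, 0.006], [-0.118, -0.007], [-0.116, -0.019], [-0.114, -0.031], [-0.11, -0.043], [-0.105, -0.054], [-0.098, -0.065], [-0.091, -0.075]]
end [ 0.6246 -0.0249]
```

View pics/side18.png

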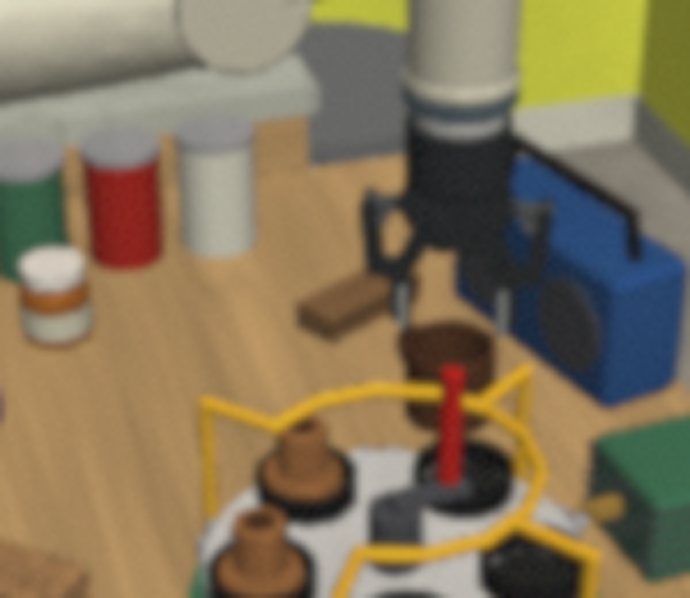

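```bash
python3 -m creep '{"claw":[0.5,0.5,0.5,0.5,0.5],"slide":[[0,0,0.4],[0,0,0.6],[0,0,0.5],[0,0,0.2],[0,0,0]],"angular":[[0,0,0],[0,0,0],[0,0,0],[0,0,0],[0,0,0]]}'
python3 -m creep '{"claw":[-1,-1,-1,-1,-1,-1],"slide":[[0,0,0],[0,0,0],[0,0,0],[0,0,0],[0,0,0],[0,0,0]],"angular":[[0,0,0],[0,0,0],[0,0,0],[0,0,0],[0,0,0],[0,0,0]]}' 40
python3 -m creep '{"claw":[-1,-1,-1,-1,-1,-1],"slide":[[-0.105,0.053,0],[-0.11,0.042,0],[-0.114,0.03,0],[-0.116,0.018,0],[-0.118,0.006,0],[-0.118,-0.007,0]],"angular":[[0,0,0],[0,0,0],[0,0,0],[0,0,0],[0,0,0],[0,0,0]]}'
python3 -m creep '{"claw":[-1,-1,-1,-1,-1,-1,-1,-1],"slide":[[-0.116,-0.019,0],[-0.114,-0.031,0],[-0.11,-0.043,0],[-0.105,-0.054,0],[-0.098,-0.065,0],[-0.091,-0.075,0],[0,0,0],[0,0,0]],"angular":[[0,0,0],[0,0,0],[0,0,0],[0,0,0],[0,0,0],[0,0,0],[0,0,0],[0,0,0]]}'
python3 -c "
from h import *
go([.6246,-.0249,.18],-25)"
```

```text
t: 31.05
position: [0.6511, 0.0201, 0.1794]
tool_rot: [0.842, 0.539, -0.001, -0.0]
ft_force: [0.3, 0.0, -0.3]
finger_gap: 0.0644
t: 31.65
position: [0.6531, 0.0199, 0.1817]
tool_rot: [0.842, 0.539, 0.001, 0.001]
ft_force: [3.3, -1.8, 5.7]
finger_gap: 0.0169
t: 32.25
position: [0.6472, -0.0068, 0.1817]
tool_rot: [0.842, 0.539, 0.002, 0.001]
ft_force: [4.8, -0.2, 5.2]
finger_gap: 0.0169
t: 33.05
position: [0.6257, -0.0256, 0.1817]
tool_rot: [0.842, 0.539, 0.001, 0.001]
ft_force: [7.1, -0.9, 4.9]
finger_gap: 0.0169
t 33.0 pos [ 0.6257 -0.0256  0.1817] jaw -24.78 z [ 0.0035 -0.0006 -1.    ] gap 0.0169 F [ 7.0839 -0.8674  4.8962] q [-0.0951  0.1543  1.2501 -0.0003  1.7338  0.3374]
turn units 0.04 shift before [ 0.   -0.03  0.04] shift after turn [ 0.   -0.03  0.04] dist 0.0021005333942733418
```

Release, rise and swing away to the side for a clear view.

```bash
python3 -m creep '{"claw":[0.5,0.5,0.5,0.5,0.5,0.5,0.5],"slide":[[0,0,0],[0,0,0],[0,0,0],[0,0,-0.5],[0,0,-0.8],[0,0,-0.8],[0,0,-0.2]],"angular":[[0,0,0],[0,0,0],[0,0,0],[0,0,0],[0,0,0],[0,0,0],[0,0,0]]}'
python3 -m creep '{"claw":[0.5,0.5,0.5,0.5,0.5,0.5,0.5,0.5],"slide":[[-0.4,0,0],[-1,0,0],[-1,0,0],[-1,0,0],[-1,0,0],[-1,0,0],[-1,0,0],[-0.4,0,0]],"angular":[[0,0,0],[0,0,0],[0,0,0],[0,0,0],[0,0,0],[0,0,0],[0,0,0],[0,0,0]]}'
python3 - <<'E'
from h import *
T=robot.capture("top");S=robot.capture("side")
for n,d in(("top",T),("side",S)):
    I=d["img"].copy();c=(.607,.0165)
    for k in range(5):
        w=np.radians(5+180+72*k);a=np.linspace(0,6.28,60);r=.0425
        P=np.c_[c[0]+.11*np.cos(w)+r*np.cos(a),c[1]+.11*np.sin(w)+r*np.sin(a),np.full(60,.075)]
        cv2.polylines(I,[np.round(proj(d,P)*16).astype(np.int32)],True,(255,0,0),1,shift=4,lineType=cv2.LINE_AA)
        x=c[0]+.11*np.cos(w);y=c[1]+.11*np.sin(w)
        C=cloud(d);m=(np.hypot(C[...,0]-x,C[...,1]-y)<.03)&(C[...,2]>.105)&(C[...,2]<.13);print(n,k,m.sum(),np.median(C[m],0) if m.sum() else "")
    cv2.imwrite(f"pics/{n}19.png",cv2.resize(I[120:330,160:430,::-1],None,fx=2.8,fy=2.8,interpolation=2))
E
```

```text
t: 33.75
position: [0.6255, -0.0251, 0.2764]
tool_rot: [0.842, 0.539, 0.002, 0.002]
ft_force: [-0.1, 0.3, 0.7]
finger_gap: 0.0638
t: 34.55
position: [0.5081, -0.2755, 0.2692]
tool_rot: [0.843, 0.537, -0.001, -0.002]
ft_force: [0.2, 0.5, -1.0]
finger_gap: 0.0641
top 0 0 
top 1 0 
top 2 0 
top 3 77 [0.688  0.0944 0.1199]
top 4 88 [0.5596 0.1259 0.1204]
side 0 0 
side 1 0 
side 2 0 
side 3 32 [0.6975 0.0808 0.1214]
side 4 11 [0.5702 0.1221 0.1195]
```

View pics/side19.png

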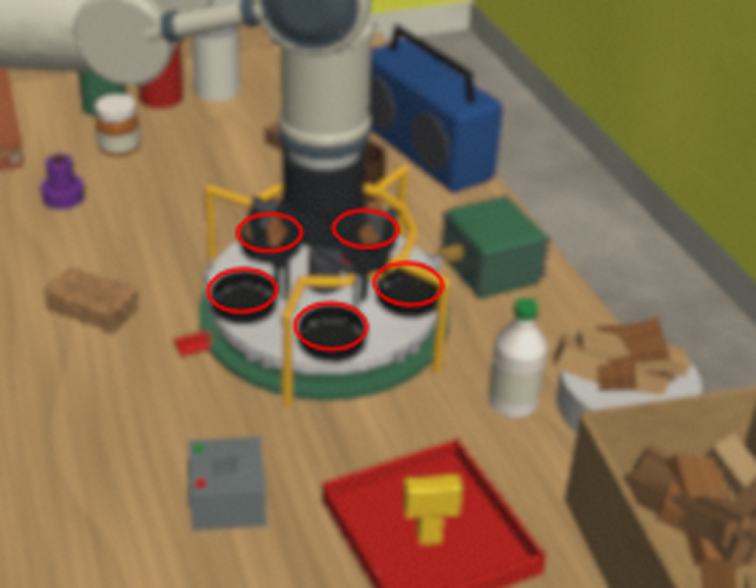

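View pics/top19.png

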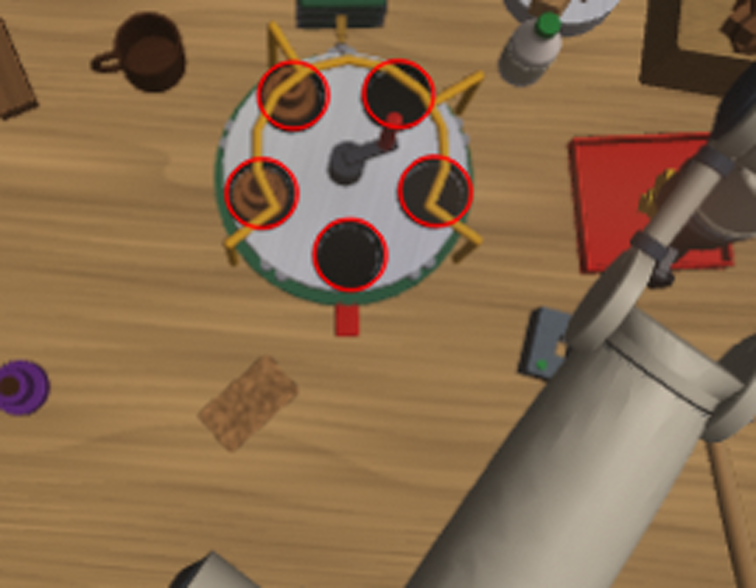

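Dial in detent, empty pocket at the opening, both blanks under the rail with tops at 120 mm. Check the whole bench for a third blank that the arm may have hidden.

```bash
python3 - <<'E'
from h import *
for n in("top","side"):
    d=robot.capture(n); cv2.imwrite(f"pics/{n}20.png",cv2.resize(d["img"][:,:,::-1],None,fx=1.5,fy=1.5,interpolation=2))
    print([(round(m["p"],2),np.round(m["box"])) for m in robot.recognise("blank3",d)])
E
```

```text
[(0.78, array([153., 247., 177., 267.])), (0.73, array([255., 143., 275., 165.])), (0.48, array([243., 180., 261., 197.]))]
[(0.67, array([176., 176., 189., 195.])), (0.62, array([290., 189., 295., 207.])), (0.61, array([256., 197., 261., 206.]))]
```

View pics/top20.png

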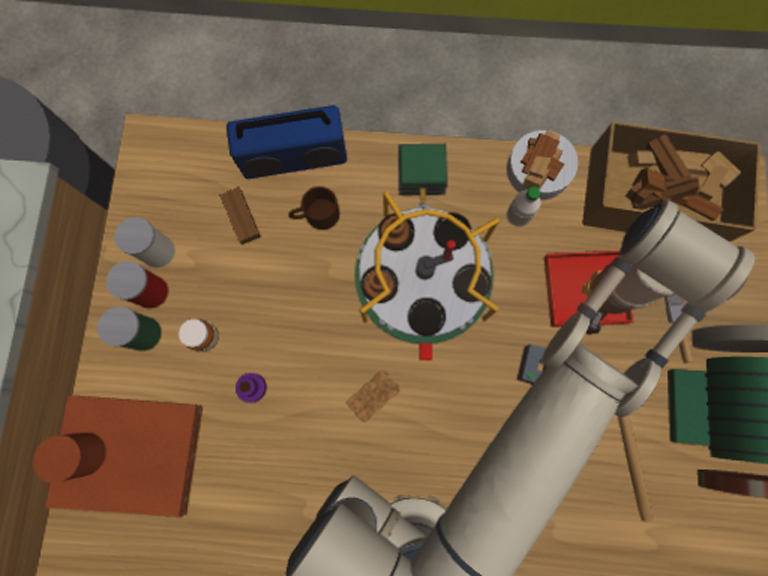

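View pics/side20.png

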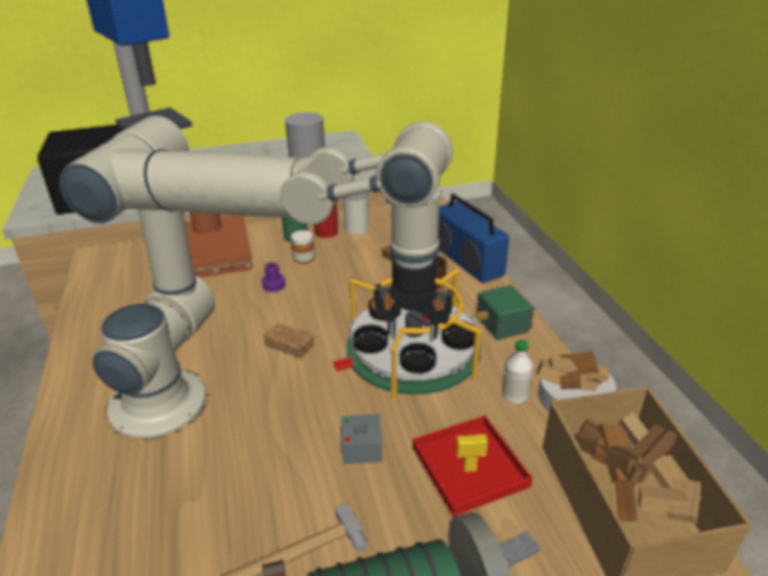

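No further blanks on the bench; key in the tray; oil, jar and mug where they were. Hand in.

```bash
python3 -c "
from bench import robot
print(robot.hand_in())"
```

```text
the job is handed in; nothing more can be done
None
```

I finished the job and handed it in at about 35 s of robot time, well under the 210 s limit.

- **Key:** I pulled the safety key before touching the crank. It now stands upright in the red tray.
- **Dial and blanks:** The dial started about 23° off a detent, so I turned it into one first. I loaded the first blank, turned the dial 72° clockwise and loaded the second. I then turned it another 72° clockwise to bring an empty pocket to the opening. Only two blanks were on the bench.
- **Knocked blank:** The second blank was moved about 4 cm during the run. I re-measured it before gripping it.

**Last checks:**
- The outlines I projected for the five pockets matched the pictures from both cameras, so the dial rests in a detent.
- Both blanks are under the rail, with their tops at about 120 mm, the height for fully seated.
- The forces I read at the wrist stayed below about 15 N.
- A last look over the bench found no other blanks. The oil bottle, jar, mug and purple look-alike appear where they were; I compared them by eye, not by measurement.
- In the last side view the gripper hid part of both blanks, so that check rests mainly on the top view. No check failed.

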